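# Seat a pocket template in the corner of a sloped marking board

### The arm

A 6-joint arm with a two-finger parallel gripper is mounted at the origin on the work surface. World frame = base frame: x ahead of the robot, y to its left, z up, the work surface at z = 0. Lengths are in m, angles in rad, forces in N, time in s.
With the tool pointing down it reaches from about 0.225 to 0.875 m from the base axis. Payload 3.4 kg.
Tool frame: the origin (TCP) lies at the very end of the fingers, on their centre line; the grasp point (between the pads) lies 19 mm behind it; z points along the fingers, y is the direction in which the jaws open and shut (so a half turn about z gives the same grasp; the last joint's range is limited). The gripper opens to 85 mm and grips with 20 to 120 N. Pads are 22 mm wide; open, the fingers measure 114 mm over their backs; the gripper's body (76 mm by 85 mm) begins 54 mm behind the grasp point. The pads swing forward as they close: fully open they stand 13 mm farther back than shut.
Start: joints at [-1.397, 0.276, 1.505, -0, 1.361, -0.121], TCP at [0.167, -0.55, 0.231] pointing down, gripper open.
Joint ranges: [-2.89, 2.89], [-0.75, 2.08], [0.22, 2.7], [-1.18, 4.32], [0.11, 2.71], [-2.7, 2.7]. Speed limits (rad/s): [2.57, 2.57, 3.14, 3.14, 3.14, 3.14].

### API

Orientations are given as a unit quaternion [w, x, y, z].
In Python, from rig import telemetry, optics, order gives the robot as it stands.
- The arm moves only by the shell command python3 -m creep 'ROWS' [FORCE]. ROWS is a JSON object of lists of equal length, an entry for each row: "slide": the shift along the world's x, y, z normalised to -1 to 1, where 1 is 0.15 m, a list of three; "twist": the turn, a rotation vector about the world's x, y, z normalised to -1 to 1, where 1 is 360 degrees, a list of three; "fingers": the gripper's target within -1 to 1 (fully open at 1, half-way at 0, shut at -1). A call has 1 to 20 rows; each row is the pose to reach, as a shift and turn from the pose commanded when the call began, turning the shorter way round; what a row does not reach only later rows make up. A row lasts 1/10 s, in which the tool goes at most 50 mm and 8.59 degrees, less where a joint would pass 70% of its speed; a pose out of reach is approached as far as the arm can. A call with a number of a shift or a turn outside -1 to 1 is refused whole. A call with a gripper value outside its range is refused whole. The fingers move at their own pace and stop on an object; FORCE is the grip in N (left out, the last holds). Time passes only in rows, so rows that repeat a pose let the fingers close. It gives the time, the measured TCP pose, the force and the opening at its end, in the units of the state.
- telemetry.get_state(): the state, without advancing time (a new reading comes with each control period).
- optics.get_image(name): name is "scene" or "top" or "wrist"; returns a dict with "img" (400x640x3 uint8, blue, green, red), "depth" (400x640 float32, m along the optical axis (not along the pixel's ray), 0 where there is no reading), "fovy" (degrees; the focal length in pixels is half the picture's height over the tangent of half this angle, whatever the lens; pixels are square), "cx", "cy" (the principal point, pixels), "world_from_camera" (4x4, takes a point from camera to world coordinates). Camera axes: x right, y down, z forward; pixel columns grow to the right and rows downward; lengths in m; the calibration is good to about 2 mm. A picture is of the moment at which its call begins.
- order.sign_off(): hands the job in, once; it reports no verdict.
The state is a dict: "clock": time; "qpos": joint angles; "qd": joint speeds; "effort": joint torques, N m; "position": TCP position; "ee_rot": TCP orientation; "contact_force": force on the tool from outside, world axes, zero at the start; "moment": the same for the moment, N m; "width": finger opening in m.
Only numpy, scipy, OpenCV 4.12 (cv2) and the standard library are available. Lean on these libraries where they do the work, as an engineer would, in place of code of your own. Each camera call takes 0.05 s, during which the arm holds its last target.

### The job

Pick up the metal pocket template by its wooden bar and lay it gently flat on the sloped white board, straight edge towards the ledge, three or four centimetres up from the ledge and clear of the side stop; let go there so that it slides down to the ledge by its own weight. Then ease it sideways along the ledge until it just rests against the foot of the side stop, lying flat and square in the corner, pressing with no more than 10 N on the stop or 20 N on the board, and leave the other things on the table alone.

Things in the scene. Friction and masses are not known exactly. Their poses are not given: they have to be found in the camera images.
- template_grip (a point): Middle of the wooden bar (70 long along x, 16 wide along y) by which the loose metal template is held. The template's underside is 24 mm below this point (-z), the bar's top 18 mm above, the plate's top 18 mm below. x runs along the bar to the plate's pointed end, which is 70 mm away; z up out of the plate. Starts lying flat on the table.
- template_hem (a point): Middle of the template's straight edge, on its underside, 55 mm to -x of the bar's middle; same axes. The plate is 6 mm dark metal, about 0.3 kg, 120 mm wide; its straight sides are 60 mm to either side (y) and run from this edge 100 mm to +x. This edge is square to the bar and belongs on the ledge; seated, the bar's middle is 55 mm up from the ledge.
- board_corner (a point): Point on the sloped board's surface, at the middle of the ledge's inner face. x points up the slope (22 degrees), y along the ledge towards the side stop (that side is lower by 4 degrees), z straight out of the board. The board's surface is z = 0, x 0 to 256 mm, y -160 to 160 mm. The ledge is at its lower edge, on the robot's side.
- board: The sloped white board on its fixed wooden stand; same origin and axes as board_corner. It is slippery (friction 0.2 to 0.28): the template slides down it by itself and drifts to +y by about a fifth of the way, but once on the ledge it stays; pushing it along the ledge takes about 0.5 to 1.5 N. It gives about 1 mm per 10 N on rubber pads.
- ledge: The straight aluminium ledge along the board's lower edge; same origin and axes as board_corner. It fills x = -14 to 0 mm and stands 14 mm above the board's surface.
- stop: Side stop fixed on the board; origin and axes as board_corner. Aluminium block x 30 to 80, y 110 to 140 mm, 22 high, black knob on it to 34. A steel screw foot, 12 mm across, sticks out of it to -y at x = 55, 7.5 mm above the board. Its setting is not measured: the foot's end is anywhere from y = 85 to 105 mm. It must be felt for; it is rubber-backed (1 mm per 6 N); over 10 N spoils it.
- tape_roll: bystander: a roll of clear tape lying flat, 84 mm across, 24 mm high; origin at the middle of its underside
- cup: bystander: a white cup, 72 mm across, 80 mm high; origin at the middle of its underside
- marker: bystander: a marker pen lying on the table, about 125 mm long (x), 20 wide, 18 high; origin at the middle of its underside
Not all that is in view belongs to the job. What is meant by the part that bears template_grip is not green, and is the smaller of those in its own colour.

How it is judged:
On the way, in this order (a step that is already met when the one before it is completed fails the run):
1. the held template is laid flat on the board, a few centimetres up from the ledge and clear of the stop (contact force between template and board above 0.3 N and contact force between the fingers and template above 0.5 N and angle between the z axis of template_grip and the z axis of board_corner, either way round below 0.09 rad and x of template_grip in the frame of board_corner between 0.07 and 0.125 m and contact force between template and stop below 0.01 N), for 0.05 s.
2. it is let go up on the board, so that it slides to the ledge by itself (contact force between the fingers and template below 0.02 N and contact force between template and board above 0.1 N and x of template_grip in the frame of board_corner above 0.059 m).
At the end, for the whole second after the job is handed in: The template lies at rest flat on the board (grip point 24 mm above it, within 3 mm), its straight edge on the ledge (grip point 55 mm up from the ledge, within 3 mm, square within 2 degrees), touching both the ledge and the foot of the side stop (contact force between template and ledge above 0.05 N and contact force between template and stop above 0.03 N and x of template_grip in the frame of board_corner between 0.052 and 0.058 m and z of template_grip in the frame of board_corner between 0.021 and 0.027 m and angle between the x axis of template_grip and the x axis of board_corner, either way round below 0.035 rad and linear speed of template below 0.005 m/s).
It fails at once if the side stop is pushed with more than 10 N (contact force between anything else and stop above 10 N).
It fails at once if the template is pressed on the board with more than 20 N (contact force between template and board above 20 N).
It fails at once if the tape roll is moved (distance of tape_roll from where it was at the start of the episode above 0.02 m).
It fails at once if the cup is moved (distance of cup from where it was at the start of the episode above 0.02 m).
It fails at once if the marker is moved (distance of marker from where it was at the start of the episode above 0.02 m).
It also fails if it takes over 54 s, if anything falls off the work surface, if the arm or the gripper's body presses on something with over 40 N, if the wrist force passes 120 N, or if a joint passes its speed limit or range.

## Working session

There is one attempt and no reset: what is moved stays moved. The work goes in short steps, Python scripts to look and compute and a shell command to move; the robot and the scene stay as the last step left them, time stands still between calls to the robot, and variables do not carry over. Pictures are saved under pics/ and viewed, and the job is handed in when it is done.

```bash
ls; mkdir -p pics; python3 - <<'E'
from rig import telemetry, optics
import cv2, numpy as np
print(telemetry.get_state())
for n in ["scene","top","wrist"]:
    d=optics.get_image(n)
    cv2.imwrite(f"pics/{n}0.png",d["img"]); np.savez(f"pics/{n}0.npz",**d)
    print(n,d["fovy"],d["cx"],d["cy"]); print(np.round(d["world_from_camera"],4))
E
```

```text
pics
{'clock': 0.0, 'qpos': array([-1.39700865e+00,  2.76592617e-01,  1.50614878e+00, -2.73620437e-06,
        1.36070888e+00, -1.21010219e-01]), 'qd': array([ 0.00087549,  0.00104919,  0.00176973, -0.0010563 ,  0.00144149,
        0.00074215]), 'effort': array([-3.34885888e-03, -4.16781878e+01, -2.45808095e+01, -4.29001684e-04,
        1.10945044e-02,  9.94130687e-06]), 'position': array([ 0.1669584 , -0.54966257,  0.23043484]), 'ee_rot': array([-9.28449198e-04,  9.89155960e-01,  1.46866006e-01, -2.58445048e-05]), 'contact_force': array([-0.00425361, -0.24475791, -0.15730987]), 'moment': array([ 0.03536873, -0.03179447,  0.01763669]), 'width': 0.08553287561844153}
scene 55.98368680007935 318.2637878452792 201.47402530520645
[[-0.4008  0.5193 -0.7548  1.3994]
 [ 0.9161  0.2162 -0.3377  0.3397]
 [-0.0122 -0.8268 -0.5624  0.6684]
 [ 0.      0.      0.      1.    ]]
top 52.72352162180722 318.6546492655403 201.23348353398285
[[-1.910e-02 -9.963e-01  8.360e-02  4.740e-01]
 [-9.998e-01  1.910e-02 -1.800e-03 -4.720e-02]
 [ 2.000e-04 -8.370e-02 -9.965e-01  1.272e+00]
 [ 0.000e+00  0.000e+00  0.000e+00  1.000e+00]]
wrist 67.86780896670462 318.5240742236758 195.22832598191675
[[ 0.2905 -0.9113 -0.2917  0.2425]
 [-0.9569 -0.2772 -0.0868 -0.5285]
 [-0.0018  0.3044 -0.9526  0.3731]
 [ 0.      0.      0.      1.    ]]
```

View pics/scene0.png

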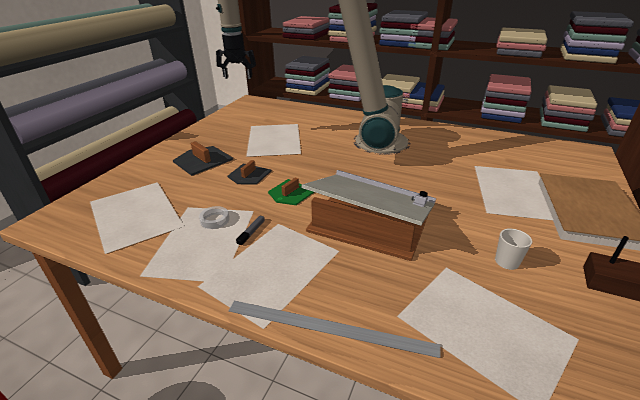

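View pics/top0.png

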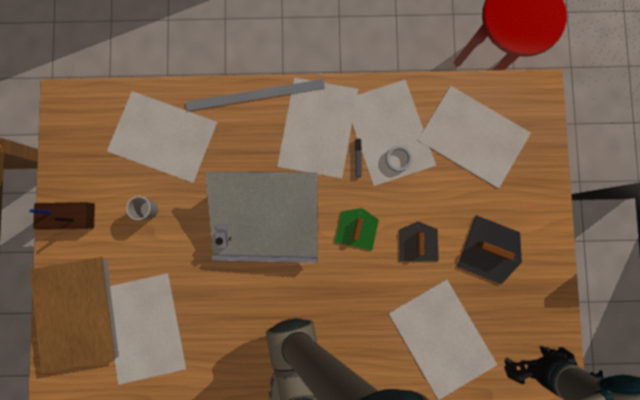

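View pics/wrist0.png

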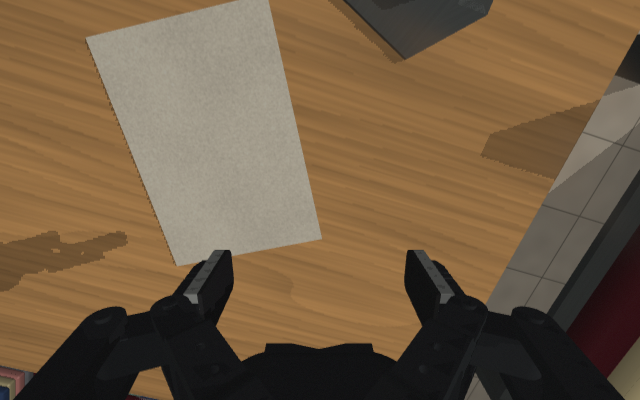

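Three things look like the template (top view): the green one at (357,229), a small dark one at (420,243) and a large dark one at (491,250). It must not be green and must be the smaller of its colour, so I choose the dark one at (420,243). I'll check that in a close crop and measure it.

```bash
cat > h.py <<'E'
import numpy as np, cv2
from rig import telemetry, optics
def grab(n,tag):
    d=optics.get_image(n); cv2.imwrite(f"pics/{tag}.png",d["img"]); np.savez(f"pics/{tag}.npz",**d); return d
def load(tag):
    return dict(np.load(f"pics/{tag}.npz"))
def f(d): return 200/np.tan(np.radians(float(d["fovy"]))/2)
def rays(d,uv):
    uv=np.atleast_2d(uv).astype(float); k=f(d)
    c=np.c_[(uv[:,0]-d["cx"])/k,(uv[:,1]-d["cy"])/k,np.ones(len(uv))]
    T=d["world_from_camera"]; return T[:3,3], c@T[:3,:3].T
def onz(d,uv,z):
    o,r=rays(d,uv); return o+r*((z-o[2])/r[:,2])[:,None]
def onplane(d,uv,p,n):
    o,r=rays(d,uv); return o+r*(((p-o)@n)/(r@n))[:,None]
def deep(d,uv):
    uv=np.atleast_2d(uv).astype(int); o,r=rays(d,uv); return o+r*d["depth"][uv[:,1],uv[:,0]][:,None]
def proj(d,P):
    T=d["world_from_camera"]; c=(np.atleast_2d(P)-T[:3,3])@T[:3,:3]; k=f(d)
    return np.c_[c[:,0]/c[:,2]*k+d["cx"],c[:,1]/c[:,2]*k+d["cy"]]
E
python3 - <<'E'
from h import *
d=load("top0"); im=d["img"]
c=im[195:300,320:540]; cv2.imwrite("pics/crop_t.png",cv2.resize(c,None,fx=3.5,fy=3.5,interpolation=cv2.INTER_CUBIC))
hsv=cv2.cvtColor(im,cv2.COLOR_BGR2HSV)
m=((hsv[...,2]<75)&(hsv[...,1]<90)).astype(np.uint8); m[:190]=0;m[290:]=0;m[:,:385]=0;m[:,530:]=0
cs,_=cv2.findContours(m,cv2.RETR_EXTERNAL,cv2.CHAIN_APPROX_NONE)
for k in cs:
    if cv2.contourArea(k)>200:
        r=cv2.minAreaRect(onz(d,k[:,0,:],0.006)[:,:2].astype(np.float32)*1000); print(cv2.contourArea(k),r)
b=((hsv[...,0]<20)&(hsv[...,1]>140)&(hsv[...,2]<200)).astype(np.uint8)
print(deep(d,[[420,243],[421,240],[410,245],[265,215],[220,239],[265,259]]))
# board depth plane
v,u=np.mgrid[180:250,240:312]; P=deep(d,np.c_[u.ravel(),v.ravel()]); c0=P.mean(0); n=np.linalg.svd(P-c0,full_matrices=False)[2][2]; n*=np.sign(n[2]); print(c0,n,np.abs((P-c0)@n).std(),np.degrees(np.arccos(n[2])))
c=im[160:275,195:330]; cv2.imwrite("pics/crop_b.png",cv2.resize(c,None,fx=5,fy=5,interpolation=cv2.INTER_CUBIC))
E
```

```text
1226.5 ((450.0151062011719, -357.8339538574219), (115.63017272949219, 118.08750915527344), 88.90287780761719)
2705.5 ((413.8978271484375, -590.5239868164062), (176.75331115722656, 169.15660095214844), 67.3958740234375)
[[ 0.44435427 -0.35399553  0.04267907]
 [ 0.45337538 -0.3568836   0.04468904]
 [ 0.43791327 -0.3313031   0.007805  ]
 [ 0.53563664  0.10835344  0.09276839]
 [ 0.46825269  0.24076291  0.08881992]
 [ 0.4059132   0.11448896  0.05425983]]
[0.5352868  0.07721544 0.09842684] [-0.80479223  0.31441166  0.50344292] 0.03820478119018147 59.77195592574141
```

View pics/crop_t.png

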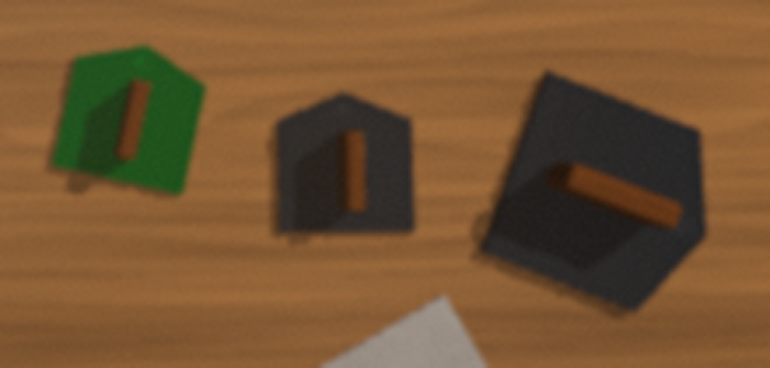

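View pics/crop_b.png

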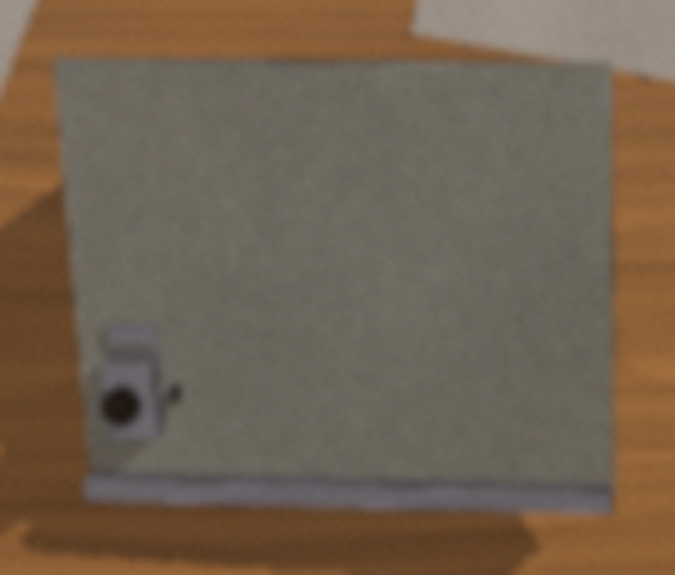

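Crop check: the small dark plate is about 118 × 116 mm on the table (large one 177 mm, green excluded), with its bar along world x. It matches the description. Next I move the wrist camera over it for a close look.

```bash
python3 -m creep '{"slide":[[0.3,0.3,0],[0.6,0.5,0],[0.9,0.65,0],[0.9,0.65,0]],"twist":[[0,0,-0.02],[0,0,-0.047],[0,0,-0.047],[0,0,-0.047]],"fingers":[1,1,1,1]}' 20
python3 -m creep '{"slide":[[0.15,0.3,0],[0.3,0.6,0],[0.35,0.65,0],[0.35,0.65,0],[0.35,0.65,0]],"twist":[[0,0,0],[0,0,0],[0,0,0],[0,0,0],[0,0,0]],"fingers":[1,1,1,1,1]}'
python3 - <<'E'
from h import *
grab("wrist","w1")
d=load("top0");v,u=np.mgrid[180:250,240:312]; z=d["depth"][v,u]; print((z==0).sum(), np.percentile(z,[0,5,50,95,100]))
E
```

```text
clock: 0.55
position: [0.3048, -0.4501, 0.2312]
ee_rot: [-0.001, 1.0, 0.001, 0.001]
contact_force: [-0.1, -0.1, -0.5]
width: 0.0854
clock: 1.05
position: [0.3544, -0.3561, 0.2314]
ee_rot: [0.001, 1.0, -0.0, -0.0]
contact_force: [-0.1, -1.2, 0.3]
width: 0.0854
16 [0.         1.14808819 1.17783457 1.20867963 1.22211468]
```

View pics/w1.png

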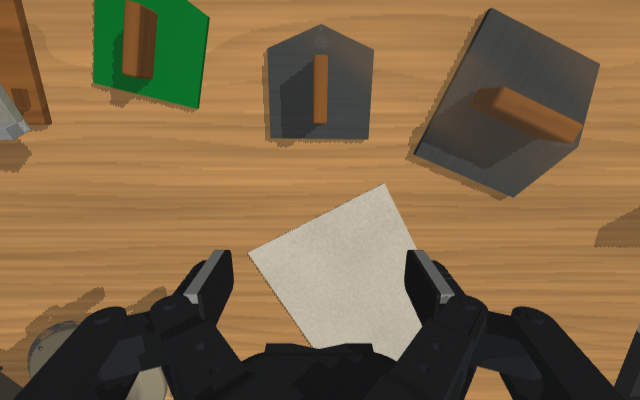

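The wrist view shows the small dark template at about (320,85): its bar from (320,55) to (320,122), tip at (321,25), hem along row 138. I measure it from the contours.

```bash
python3 - <<'E'
from h import *
d=load("w1"); im=d["img"]; hsv=cv2.cvtColor(im,cv2.COLOR_BGR2HSV)
roi=np.zeros(im.shape[:2],bool); roi[10:160,250:390]=1
m=((hsv[...,1]<110)&(hsv[...,2]<140)&roi).astype(np.uint8)
b=((hsv[...,1]>150)&roi).astype(np.uint8)
plate=m.copy()
cs,_=cv2.findContours(plate,cv2.RETR_EXTERNAL,cv2.CHAIN_APPROX_NONE); k=max(cs,key=cv2.contourArea)
h=cv2.convexHull(k); a=cv2.approxPolyDP(h,4,True)[:,0]
print(a.tolist()); P=onz(d,a,0.006); print(np.round(P*1000,1))
inner=np.zeros_like(b); cv2.fillPoly(inner,[h],1); inner=cv2.erode(inner,np.ones((5,5)))
cs,_=cv2.findContours((b&inner),cv2.RETR_EXTERNAL,cv2.CHAIN_APPROX_NONE); k2=max(cs,key=cv2.contourArea)
r=cv2.minAreaRect(k2); print("bar px",r)
Q=onz(d,cv2.boxPoints(r),0.042); print(np.round(Q*1000,1), Q.mean(0)*1000)
vis=cv2.resize(im[0:160,240:400],None,fx=4,fy=4)
for q in a: cv2.circle(vis,((q-[240,0])*4).astype(int).tolist(),4,(0,0,255),-1)
cv2.drawContours(vis,[((cv2.boxPoints(r)-[240,0])*4).astype(int)],0,(0,255,255),1)
cv2.imwrite("pics/v1.png",vis)
print(np.round(deep(d,[[320,85],[318,70],[345,90]])*1000,1))
E
```

```text
[[373, 50], [367, 139], [270, 138], [267, 48], [321, 24]]
[[ 486.9 -418.8    6. ]
 [ 387.8 -417.     6. ]
 [ 389.1 -298.2    6. ]
 [ 488.9 -299.8    6. ]
 [ 512.8 -360.3    6. ]]
bar px ((320.0, 89.0), (68.0, 14.0), 90.0)
[[ 477.  -351.9   42. ]
 [ 477.  -366.2   42. ]
 [ 409.5 -366.7   42. ]
 [ 409.5 -351.5   42. ]] [ 443.26737456 -359.07217828   42.        ]
[[ 448.3 -359.1   42. ]
 [ 462.9 -357.    41.4]
 [ 444.4 -388.4    6.9]]
```

View pics/v1.png

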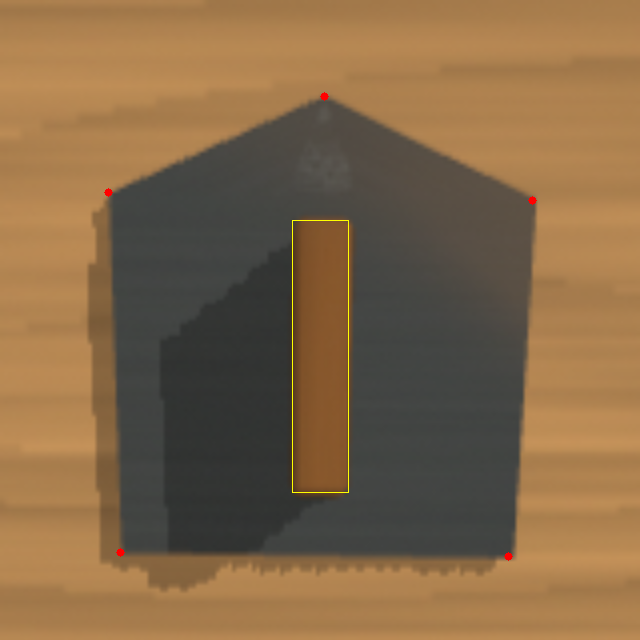

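The sizes agree with the description (sides 99–100 mm, width 119 mm, tip 70 mm, bar top at 42 mm). The grip point is at (443.3, −358.9) mm with a yaw of about −0.9°. Now I look at the board from close up.

```bash
python3 -m creep '{"slide":[[0,0.32,0.1],[0,0.65,0.2],[0,0.98,0.2]],"twist":[[0,0,0],[0,0,0],[0,0,0]],"fingers":[1,1,1]}'
python3 -m creep '{"slide":[[0,0.33,0],[0,0.66,0],[0,0.99,0]],"twist":[[0,0,0],[0,0,0],[0,0,0]],"fingers":[1,1,1]}'
python3 -m creep '{"slide":[[0,0.33,0],[0,0.66,0],[0,0.99,0],[0,0.99,0],[0,0.99,0]],"twist":[[0,0,0],[0,0,0],[0,0,0],[0,0,0],[0,0,0]],"fingers":[1,1,1,1,1]}'
python3 - <<'E'
from h import *
grab("wrist","w2"); print(telemetry.get_state()["contact_force"])
E
```

```text
clock: 1.4
position: [0.3551, -0.211, 0.2628]
ee_rot: [0.001, 1.0, -0.002, 0.001]
contact_force: [1.3, 0.5, 0.2]
width: 0.0856
clock: 1.7
position: [0.3546, -0.061, 0.2615]
ee_rot: [0.0, 1.0, -0.002, 0.001]
contact_force: [1.7, -0.4, -0.7]
width: 0.0855
clock: 2.2
position: [0.355, 0.0875, 0.2613]
ee_rot: [0.001, 1.0, 0.001, 0.0]
contact_force: [-0.2, 0.3, 0.5]
width: 0.0854
[-0.4274228  -0.27002902 -0.43075377]
```

View pics/w2.png

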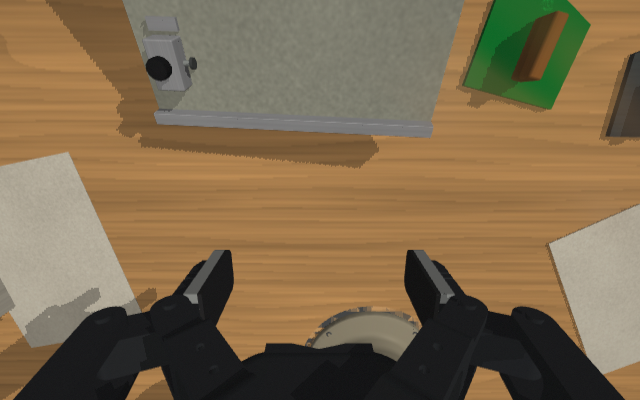

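The wrist view shows the ledge from (155,117) to (432,131), the stop block at (172,65) with its black knob at (159,68), and the foot at (193,65). I fit the board plane from depth and the ledge lines from contours.

```bash
python3 - <<'E'
from h import *
def fit(d,u0,u1,v0,v1):
    v,u=np.mgrid[v0:v1,u0:u1]; u=u.ravel();v=v.ravel(); ok=d["depth"][v,u]>0; P=deep(d,np.c_[u[ok],v[ok]])
    g=np.ones(len(P),bool)
    for i in range(8):
        c=P[g].mean(0); n=np.linalg.svd(P[g]-c,full_matrices=False)[2][2]; n*=np.sign(n[2]); r=(P-c)@n; g=np.abs(r)<max(.003,2*r[g].std() if i<4 else .003)
    return c,n,r[g].std(),g.mean()
d=load("w2"); c,n,s,g=fit(d,220,420,5,100); print("w",c,n,s,g)
dt=load("top0"); ct,nt,s,g=fit(dt,240,310,185,248); print("t",ct,nt,s,g, "w plane err at ct mm",1000*(ct-c)@n)
np.savez("pics/plane.npz",c=c,n=n)
im=d["img"]
cv2.imwrite("pics/v2.png",cv2.resize(im[0:150,110:310],None,fx=4,fy=4,interpolation=cv2.INTER_CUBIC))
cv2.imwrite("pics/v2b.png",cv2.resize(im[80:150,290:470],None,fx=4,fy=4,interpolation=cv2.INTER_CUBIC))
hsv=cv2.cvtColor(im,cv2.COLOR_BGR2HSV)
for u in (300,200):
    for v in range(100,142,1): print(u,v,im[v,u].tolist(),np.round(1000*((deep(d,[[u,v]])[0]-c)@n),1))
E
```

```text
w [0.47906054 0.08614813 0.07217991] [-0.37185857  0.07527485  0.92523235] 0.0007609014250445558 0.999841504649197
t [0.53202972 0.08070093 0.09305075] [-0.37290987  0.07702646  0.92466489] 0.0014870645696547832 0.8412192902638762 w plane err at ct mm -0.796706480010567
300 100 [114, 128, 129] -0.2
300 101 [113, 127, 128] -0.3
300 102 [109, 123, 124] -1.4
300 103 [107, 122, 123] -0.2
300 104 [107, 121, 121] -0.4
300 105 [108, 121, 121] 0.0
300 106 [108, 121, 122] 0.8
300 107 [108, 122, 124] 0.5
300 108 [108, 121, 123] 0.0
300 109 [106, 120, 120] 1.0
300 110 [107, 121, 121] 0.0
300 111 [109, 123, 123] 0.0
300 112 [111, 124, 125] -0.5
300 113 [111, 125, 126] -0.8
300 114 [112, 124, 125] -0.2
300 115 [117, 123, 123] 0.2
300 116 [119, 121, 121] 3.6
300 117 [120, 120, 121] 5.7
300 118 [118, 120, 120] 8.1
300 119 [121, 122, 122] 9.7
300 120 [124, 124, 125] 13.7
300 121 [126, 126, 128] 14.0
300 122 [123, 123, 125] 14.0
300 123 [124, 125, 127] 13.5
300 124 [124, 125, 125] 14.0
300 125 [120, 121, 121] 14.1
300 126 [120, 121, 121] 14.0
300 127 [122, 123, 123] 13.8
300 128 [121, 123, 123] 13.5

[... 854 characters left out ...]
 [126, 127, 127] 14.5
200 118 [125, 127, 127] 14.3
200 119 [124, 125, 125] 13.9
200 120 [122, 123, 124] 12.7
200 121 [122, 124, 124] 14.3
200 122 [123, 124, 124] 13.8
200 123 [124, 125, 125] 14.1
200 124 [124, 125, 125] 14.6
200 125 [115, 117, 119] 14.0
200 126 [83, 96, 108] 14.0
200 127 [54, 87, 115] -25.2
200 128 [56, 89, 119] -25.1
200 129 [57, 90, 121] -26.5
200 130 [57, 93, 123] -22.3
200 131 [58, 94, 125] -22.9
200 132 [58, 93, 125] -23.1
200 133 [58, 93, 125] -22.1
200 134 [60, 95, 127] -20.8
200 135 [59, 95, 128] -21.8
200 136 [59, 95, 127] -21.2
200 137 [59, 95, 127] -20.0
200 138 [58, 95, 126] -20.2
200 139 [59, 94, 126] -20.3
200 140 [60, 95, 127] -18.9
200 141 [58, 95, 126] -18.2
```

View pics/v2.png

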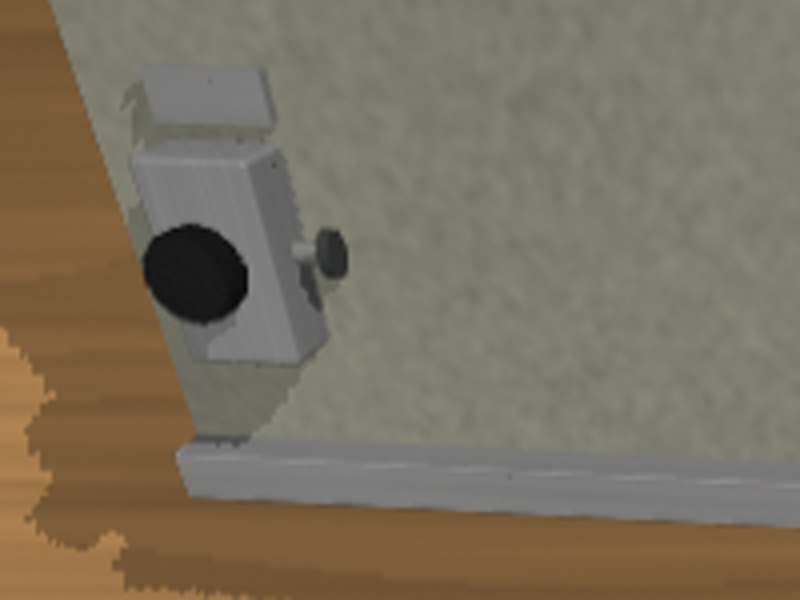

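View pics/v2b.png

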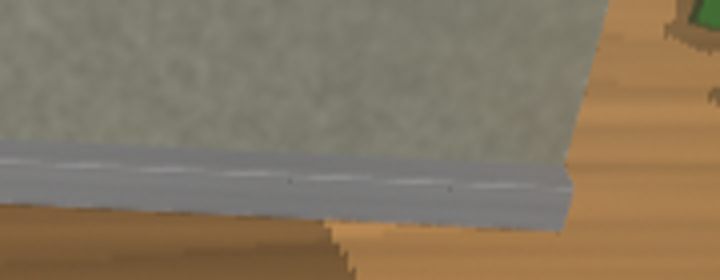

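```bash
cat > frame.py <<'E'
from h import *
E
python3 - <<'E'
from h import *
p=np.load("pics/plane.npz"); c,n=p["c"],p["n"]
d=load("w2"); im=d["img"].astype(float); im=cv2.GaussianBlur(im,(5,1),0)
inn=[];out=[]
for u in range(185,425,3):
    gb=im[:,u,1]-im[:,u,0]; 
    # ledge gray columns: g-b<4 ; find run
    v=np.where((gb<4)&(np.arange(400)>100)&(np.arange(400)<140))[0]
    if len(v)<8: continue
    def sub(va,th):  # crossing between va and va+1
        a,b=gb[va],gb[va+1]; return va+(th-a)/(b-a)
    inn.append((u,sub(v[0]-1,7))) ; out.append((u,sub(v[-1],9)))
inn=np.array(inn);out=np.array(out)
A=onplane(d,inn,c,n); B=onplane(d,out,c+0.014*n,n)
def line(P):
    l=cv2.fitLine(P.astype(np.float32),cv2.DIST_HUBER,0,1e-5,1e-5).ravel(); q=l[3:]; t=l[:3]*np.sign(l[1]); r=(P-q)-((P-q)@t)[:,None]*t; return q,t,np.linalg.norm(r,axis=1).std()
q,y,s=line(A); q2,y2,s2=line(B)
print("inner",q,y,s*1000); print("outer",q2,y2,s2*1000)
Y=y+y2; Y-=n*(Y@n); Y/=np.linalg.norm(Y); X=np.cross(Y,n)
print("ledge width", (q-q2)@X*1000)
# ends of the ledge at outer/top  : pixel ends
e=np.array([[ (v*0.25) for v in (0,0)]])
ends=np.array([[110+190/4,497/4],[110+178/4,452/4],[290+561/4,80+232/4],[290+571/4,80+183/4],[110+196/4,437/4],[290+568/4,80+165/4]])
hs=[.014,.014,.014,.014,0,0]
for E_,h in zip(ends,hs):
    P=onplane(d,E_[None],c+h*n,n)[0]; print(E_,"x,y mm",np.round([(P-q)@X*1000,(P-q)@Y*1000],1))
np.savez("pics/fr.npz",q=q,X=X,Y=Y,n=n)
print("X",X,"Y",Y,"slope deg",np.degrees(np.arcsin(X[2])),"side",np.degrees(np.arcsin(Y[2])),"yaw X",np.degrees(np.arctan2(X[1],X[0])),"yaw Y",np.degrees(np.arctan2(-Y[0],Y[1])))
E
```

```text
inner [0.4170948  0.09405609 0.046632  ] [ 0.04065413  0.997071   -0.06478042] 0.13752612697064376
outer [0.40045732 0.11232225 0.05359048] [ 0.03996808  0.9970808  -0.06505731] 0.5090769436250688
ledge width 13.06901847983091
[157.5  124.25] x,y mm [-13.9 182.2]
[154.5 113. ] x,y mm [  0.2 180.9]
[430.25 138.  ] x,y mm [ -14.1 -136.2]
[432.75 125.75] x,y mm [   0.9 -135.2]
[159.   109.25] x,y mm [ -1.4 183.2]
[432.   121.25] x,y mm [  -0.3 -137.7]
X [ 0.92741374 -0.0131565   0.37380568] Y [ 0.04031099  0.99707603 -0.06491858] slope deg 21.95051557624193 side -3.722178 yaw X -0.8127564427157171 yaw Y -2.3151617
```

The board frame checks out: ledge length 318–321 mm (should be 320), slope 21.95°, side tilt −3.7°, ledge height 14 mm. I compute the origin, the foot estimate and the placing pose.

```bash
cat > frame.py <<'E'
from h import *
from scipy.spatial.transform import Rotation as Ro
_f=np.load("pics/fr.npz"); X,Y,n=_f["X"],_f["Y"],_f["n"]; O=_f["q"]+0.0229*Y
RB=np.c_[X,Y,n]
def toB(P): return (np.atleast_2d(P)-O)@RB
def toW(b): return O+RB@np.asarray(b,float)
E
python3 - <<'E'
from frame import *
print("O",O)
d=load("w2")
print("foot end", toB(onplane(d,[[196.5,63.5]],O+.0075*n,n))*1000, "depth",toB(deep(d,[[195,63]]))*1000)
print("block top corner", toB(onplane(d,[[110+298/4,362/4],[110+250/4,162/4],[110+205/4,360/4]],O+.022*n,n))*1000)
RT=Ro.from_euler('z',-0.9,degrees=True).as_matrix()
print("turn/360", Ro.from_matrix(RB@RT.T).as_rotvec(degrees=True)/360)
for b in ([.09,-.03,.024],[.09,-.03,.06],[.055,-.02,.024]): print(b,toW(b))
print("off TCP along tool: grip->TCP at 11mm: ", toW([.09,-.03,.024])-0.011*n, toW([.09,-.03,.074])-0.011*n)
E
python3 -m creep '{"slide":[[0,-0.33,0],[0,-0.66,0],[0,-0.99,0]],"twist":[[0,0,0],[0,0,0],[0,0,0]],"fingers":[1,1,1]}' 40
python3 -m creep '{"slide":[[0.2,-0.33,0],[0.4,-0.66,0],[0.58,-0.98,0]],"twist":[[0,0,0],[0,0,0],[0,0,-0.0025]],"fingers":[1,1,1]}'
python3 -m creep '{"slide":[[0,-0.33,-0.1],[0,-0.66,-0.4],[0,-0.99,-0.8],[0,-0.99,-1],[0,-0.99,-1]],"twist":[[0,0,0],[0,0,0],[0,0,0],[0,0,0],[0,0,0]],"fingers":[1,1,1,1,1]}'
python3 - <<'E'
from frame import *
grab("wrist","w3"); s=telemetry.get_state(); print(s["position"],s["ee_rot"],s["contact_force"])
E
```

```text
O [0.41801792 0.11688913 0.04514536]
foot end [[54.90047039 97.24583284  7.5       ]] depth [[ 54.42174356 100.22049503   4.40061099]]
block top corner [[ 31.31582997 110.40501072  22.        ]
 [ 79.42877703 108.73172833  22.        ]
 [ 30.74692393 135.93191114  22.        ]]
turn/360 [-0.01192175 -0.0607771  -0.00189632]
[0.09, -0.03, 0.024] [0.49135122 0.08759936 0.102941  ]
[0.09, -0.03, 0.06] [0.47796432 0.09030926 0.13624937]
[0.055, -0.02, 0.024] [0.45929485 0.0980306  0.08920862]
off TCP along tool: grip->TCP at 11mm:  [0.49544167 0.08677134 0.09276345] [0.47684874 0.09053508 0.13902507]
clock: 2.55
position: [0.3541, -0.0648, 0.2615]
ee_rot: [0.001, 1.0, -0.002, 0.0]
contact_force: [0.4, 0.3, 0.4]
width: 0.0853
clock: 2.85
position: [0.4305, -0.1954, 0.2614]
ee_rot: [0.0, 1.0, -0.012, 0.0]
contact_force: [0.6, 0.7, 0.4]
width: 0.0853
clock: 3.35
position: [0.4269, -0.3425, 0.107]
ee_rot: [-0.002, 1.0, -0.012, -0.003]
contact_force: [0.3, 0.3, 0.1]
width: 0.0854
[ 0.42625721 -0.34229126  0.10520651] [-0.00245531  0.99991951 -0.01187461 -0.00373262] [-0.22069332 -1.36829953 -2.40414499]
```

View pics/w3.png

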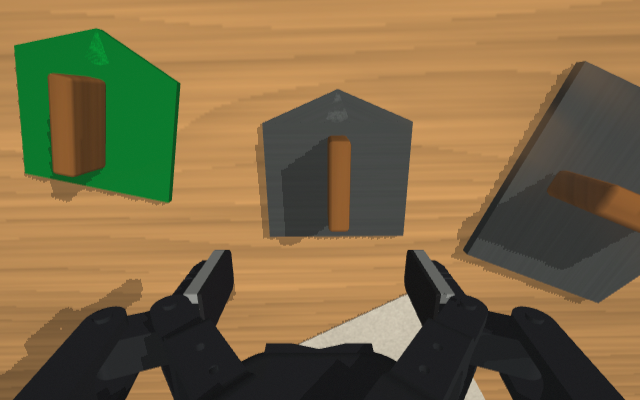

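The wrist view shows the template ahead between the fingers: bar top from (341,138) to (340,230), plate corners (263,123), (412,122), (404,235), (270,236). I re-measure it from here.

```bash
python3 - <<'E'
from frame import *
d=load("w3")
print(np.round(onz(d,[[330,138],[350,140],[350,230],[331,230]],0.042)*1000,1))
P=onz(d,[[263,123],[412,122],[404,235],[270,236],[337,90]],0.006)*1000; print(np.round(P,1))
h=(P[2]+P[3])/2; print("hem mid",h,"grip",h+55*np.array([1,-.016,0]))
s=telemetry.get_state(); print(s["position"],s["ee_rot"],s["contact_force"],s["clock"])
E
```

```text
[[ 480.3 -352.6   42. ]
 [ 478.6 -366.4   42. ]
 [ 410.6 -367.    42. ]
 [ 411.  -352.6   42. ]]
[[ 488.9 -300.5    6. ]
 [ 486.9 -419.2    6. ]
 [ 388.  -419.2    6. ]
 [ 389.7 -298.7    6. ]
 [ 512.3 -359.6    6. ]]
hem mid [ 388.85453174 -358.97482878    6.        ] grip [ 443.85453174 -359.85482878    6.        ]
[ 0.42625721 -0.34229126  0.10520651] [-0.00245531  0.99991951 -0.01187461 -0.00373262] [-0.22069332 -1.36829953 -2.40414499] 3.4
```

```bash
python3 -m creep '{"slide":[[0.118,-0.115,-0.1],[0.118,-0.115,-0.3],[0.118,-0.115,-0.45],[0.118,-0.115,-0.55],[0.118,-0.115,-0.61],[0.118,-0.115,-0.61],[0.118,-0.115,-0.61]],"twist":[[0,0,0.001],[0,0,0.001],[0,0,0.001],[0,0,0.001],[0,0,0.001],[0,0,0.001],[0,0,0.001]],"fingers":[1,1,1,1,1,1,1]}' 40
python3 - <<'E'
from frame import *
grab("wrist","w4"); s=telemetry.get_state(); print(s["position"],s["ee_rot"],s["contact_force"])
E
```

```text
clock: 4.1
position: [0.4488, -0.3572, 0.0206]
ee_rot: [0.001, 1.0, -0.006, 0.0]
contact_force: [0.1, -0.6, 1.2]
width: 0.0854
[ 0.44911565 -0.3570913   0.02091273] [ 8.28998273e-04  9.99984204e-01 -5.51272286e-03  7.17815976e-04] [-0.32820739  0.28117594  0.55209568]
```

View pics/w4.png

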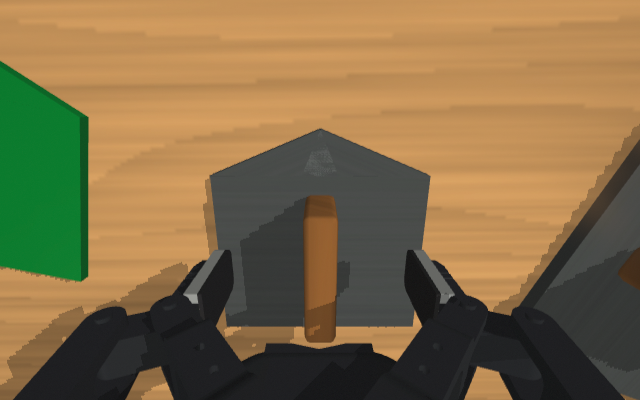

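The wrist view shows the bar centred between the open fingers, at columns 304–337 against a pad centre at 318.5. I do the last centring, lower, then close.

```bash
python3 -m creep '{"slide":[[-0.033,-0.01,-0.05],[-0.033,-0.01,-0.05],[-0.033,-0.01,-0.05],[-0.033,-0.01,-0.05],[-0.033,-0.01,-0.05],[-0.033,-0.01,-0.05],[-0.033,-0.01,-0.05],[-0.033,-0.01,-0.05],[-0.033,-0.01,-0.05],[-0.033,-0.01,-0.05],[-0.033,-0.01,-0.05],[-0.033,-0.01,-0.05]],"twist":[[0,0,0],[0,0,0],[0,0,0],[0,0,0],[0,0,0],[0,0,0],[0,0,0],[0,0,0],[0,0,0],[0,0,0],[0,0,0],[0,0,0]],"fingers":[1,1,-1,-1,-1,-1,-1,-1,-1,-1,-1,-1]}' 40
python3 - <<'E'
from frame import *
s=telemetry.get_state(); print(s["position"],s["ee_rot"],s["contact_force"],s["width"])
E
```

```text
clock: 5.35
position: [0.4442, -0.3576, 0.0125]
ee_rot: [0.0, 1.0, -0.005, 0.0]
contact_force: [0.7, -0.3, 1.3]
width: 0.0152
[ 0.44424865 -0.35758314  0.01250514] [ 3.11497502e-04  9.99987645e-01 -4.95315815e-03  2.82341022e-04] [ 0.69181584 -0.31406165  1.30130137] 0.015186588502554606
```

The grip is firm (width 15.2 mm). I lift and check.

```bash
python3 -m creep '{"slide":[[0,0,0.1],[0,0,0.35],[0,0,0.65],[0,0,0.98],[0,0,0.98],[0,0,0.98]],"twist":[[0,0,0],[0,0,0],[0,0,0],[0,0,0],[0,0,0],[0,0,0]],"fingers":[-1,-1,-1,-1,-1,-1]}'
python3 - <<'E'
from frame import *
grab("wrist","w5"); s=telemetry.get_state(); print(s["position"],s["ee_rot"],s["contact_force"],s["width"])
w,x,y,z=s["ee_rot"]; Rt=Ro.from_quat([x,y,z,w]).as_matrix(); RT=np.c_[Rt[:,0],-Rt[:,1],-Rt[:,2]]
print(RT)
print("turn/360", Ro.from_matrix(RB@RT.T).as_rotvec(degrees=True)/360)
for z in (.064,.03,.024):
  T=toW([.09,-.03,z])-0.0115*n; print(z,T,(T-s["position"])/.15)
E
```

```text
clock: 5.95
position: [0.4438, -0.3571, 0.1597]
ee_rot: [0.0, 1.0, -0.005, 0.0]
contact_force: [-1.1, 0.4, -3.1]
width: 0.0155
[ 0.44285926 -0.35619751  0.15797883] [-0.0011271   0.99998626 -0.00498832 -0.00115099] [ 0.1977681   0.73469626 -3.58906419] 0.01543933788339198
[[ 0.99994758  0.0099791   0.0022907 ]
 [-0.00997391  0.99994769 -0.00226566]
 [-0.00231319  0.0022427   0.99999481]]
turn/360 [-0.01210789 -0.06117351 -0.00285261]
0.064 [0.48075326 0.0897447  0.12931013] [ 0.25262661  2.97294802 -0.1911247 ]
0.03 [0.49339645 0.08718535 0.09785223] [ 0.33691455  2.95588572 -0.40084403]
0.024 [0.4956276  0.0867337  0.09230083] [ 0.3517889   2.95287473 -0.43785332]
```

View pics/w5.png

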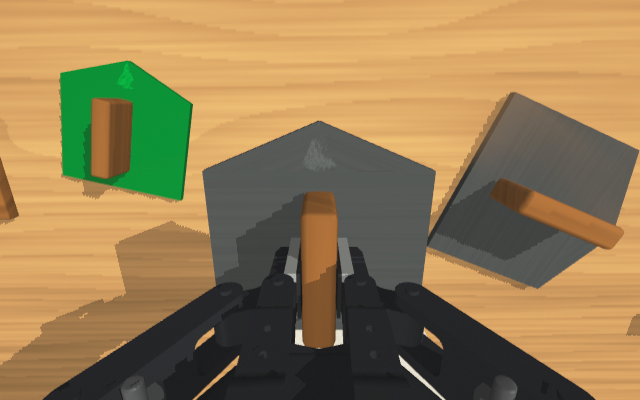

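The plate is held square and the bar is still centred at column 320. I carry it to about 40 mm above the board, tilting on the way.

```bash
python3 -m creep '{"slide":[[0,0.2,0.2],[0,0.45,0.35],[0,0.7,0.35],[0,0.98,0.35],[0,0.98,0.35]],"twist":[[0,0,0],[-0.003,-0.015,0],[-0.006,-0.03,-0.001],[-0.0095,-0.047,-0.002],[-0.0121,-0.0612,-0.0028]],"fingers":[-1,-1,-1,-1,-1]}'
python3 -m creep '{"slide":[[0,0.25,0],[0.1,0.5,0],[0.2,0.75,0],[0.25,0.98,0],[0.25,0.98,0]],"twist":[[0,0,0],[0,0,0],[0,0,0],[0,0,0],[0,0,0]],"fingers":[-1,-1,-1,-1,-1]}'
python3 -m creep '{"slide":[[0,0.25,0],[0,0.5,0],[0,0.75,0],[0,0.98,0],[0,0.98,0],[0,0.98,0]],"twist":[[0,0,0],[0,0,0],[0,0,0],[0,0,0],[0,0,0],[0,0,0]],"fingers":[-1,-1,-1,-1,-1,-1]}'
cat > st.py <<'E'
from frame import *
import sys
z=float(sys.argv[1]); x=float(sys.argv[2]) if len(sys.argv)>2 else .09; y=float(sys.argv[3]) if len(sys.argv)>3 else -.03
s=telemetry.get_state(); print("t",s["clock"],"pos",s["position"],"F",np.round(s["contact_force"],2),"FB",np.round(RB.T@s["contact_force"],2),"w",s["width"])
w,a,b,c=s["ee_rot"]; Rt=Ro.from_quat([a,b,c,w]).as_matrix(); RT=np.c_[Rt[:,0],-Rt[:,1],-Rt[:,2]]
print("turn/360", Ro.from_matrix(RB@RT.T).as_rotvec(degrees=True)/360)
print("TCP in board mm",toB(s["position"])*1000)
T=toW([x,y,z])-0.0115*n; print("slide to target",(T-s["position"])/.15)
E
python3 st.py .064
```

```text
clock: 6.5
position: [0.44, -0.2027, 0.2075]
ee_rot: [0.032, 0.981, -0.012, 0.189]
contact_force: [0.2, 0.4, -3.9]
width: 0.0152
clock: 7.0
position: [0.4792, -0.0584, 0.2082]
ee_rot: [0.034, 0.982, -0.011, 0.188]
contact_force: [0.6, 0.2, -2.4]
width: 0.0154
clock: 7.6
position: [0.4798, 0.0837, 0.2093]
ee_rot: [0.037, 0.981, -0.012, 0.189]
contact_force: [-0.0, -0.4, -3.1]
width: 0.0151
t 7.6 pos [0.47976942 0.08368044 0.20931726] F [-0.02 -0.41 -3.13] FB [-1.18 -0.21 -2.92] w 0.015100638448042233
turn/360 [ 0.00055851 -0.00050672 -0.00023985]
TCP in board mm [[119.07448607 -41.28013909 126.43455411]]
slide to target [ 0.0065589   0.04042841 -0.53338092]
```

```bash
python3 -m creep '{"slide":[[0.006,0.04,-0.2],[0.006,0.04,-0.4],[0.006,0.04,-0.53],[0.006,0.04,-0.53],[0.006,0.04,-0.53],[0.006,0.04,-0.53]],"twist":[[0,0,0],[0.0006,-0.0005,0],[0.0006,-0.0005,0],[0.0006,-0.0005,0],[0.0006,-0.0005,0],[0.0006,-0.0005,0]],"fingers":[-1,-1,-1,-1,-1,-1]}'
python3 st.py .03
python3 - <<'E'
from frame import *
for k in ("top","scene","wrist"): grab(k,k+"6")
a=cv2.resize(load("top6")["img"][150:290,190:350],None,fx=2.5,fy=2.5); b=cv2.resize(load("scene6")["img"][130:270,270:430],None,fx=2.5,fy=2.5,interpolation=cv2.INTER_CUBIC)
cv2.imwrite("pics/v6.png",np.hstack([a,b]))
E
```

```text
clock: 8.2
position: [0.4836, 0.0889, 0.1336]
ee_rot: [0.035, 0.98, -0.015, 0.194]
contact_force: [0.0, -0.5, -2.3]
width: 0.0155
t 8.2 pos [0.48364423 0.08893265 0.13356836] F [ 0.03 -0.55 -2.27] FB [-0.81 -0.4  -2.15] w 0.015543795775547563
turn/360 [-0.00026335  0.00127291  0.00027785]
TCP in board mm [[ 94.28356602 -30.969572    55.30370105]]
slide to target [ 0.0650148  -0.01164867 -0.23810759]
```

View pics/v6.png

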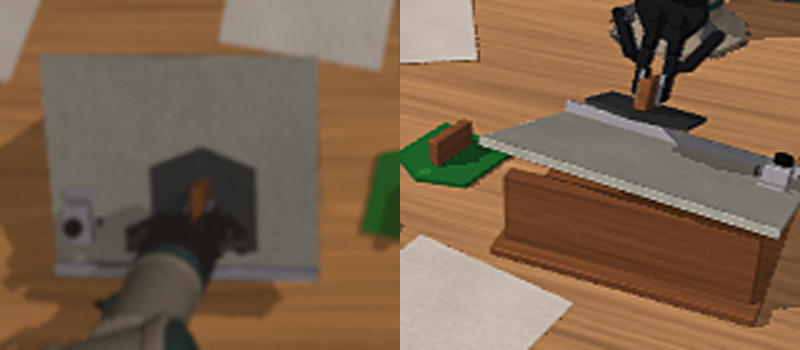

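View pics/wrist6.png

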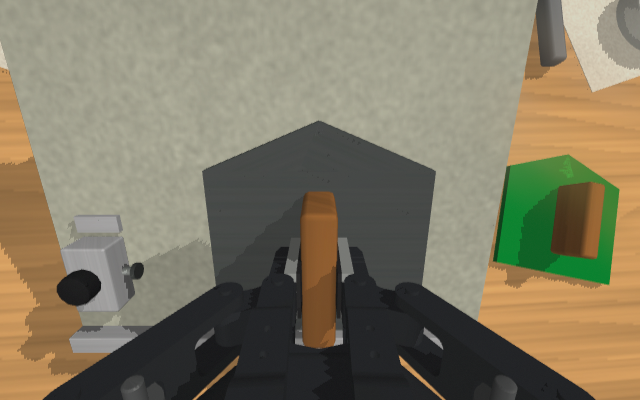

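The top and scene views show the template held square above the middle of the board, clear of the stop (in the wrist view the foot is at (137,270) and the plate's left edge at column 205). I lower it to about 6 mm off the board.

```bash
python3 st.py .03; python3 -m creep '{"slide":[[0.025,-0.005,-0.1],[0.05,-0.009,-0.18],[0.06,-0.011,-0.22],[0.064,-0.012,-0.235],[0.064,-0.012,-0.235],[0.064,-0.012,-0.235]],"twist":[[0,0,0],[0,0,0],[0,0,0],[0,0,0],[0,0,0],[0,0,0]],"fingers":[-1,-1,-1,-1,-1,-1]}'
python3 st.py .024
```

```text
t 8.35 pos [0.48328461 0.08950028 0.13364041] F [-0.58 -0.47 -2.33] FB [-1.4  -0.34 -1.98] w 0.015345619248403164
turn/360 [-0.00027886  0.00129057  0.00012563]
TCP in board mm [[ 93.96951311 -30.42277902  55.54682013]]
slide to target [ 0.06741227 -0.01543285 -0.23858792]
clock: 8.95
position: [0.4924, 0.088, 0.0977]
ee_rot: [0.035, 0.98, -0.014, 0.193]
contact_force: [-0.6, 1.2, -2.3]
width: 0.0152
t 8.95 pos [0.49237307 0.08799163 0.0976615 ] F [-0.65  1.18 -2.33] FB [-1.49  1.3  -1.82] w 0.015231393397490127
turn/360 [-2.55103530e-04  1.06793322e-03  3.05932351e-05]
TCP in board mm [[ 88.96900418 -29.22495108  18.7647785 ]]
slide to target [ 0.02169686 -0.00838619 -0.03573779]
```

```bash
python3 -m creep '{"slide":[[0.003,-0.0005,-0.008],[0.006,-0.001,-0.015],[0.01,-0.002,-0.025],[0.01,-0.002,-0.025],[0.01,-0.002,-0.025]],"twist":[[0,0.001,0],[0,0.001,0],[0,0.001,0],[0,0.001,0],[0,0.001,0]],"fingers":[-1,-1,-1,-1,-1]}'
python3 st.py .024
python3 -m creep '{"slide":[[0.001,0,-0.003],[0.0025,-0.0005,-0.006],[0.0025,-0.0005,-0.006],[0.0025,-0.0005,-0.006]],"twist":[[0,0,0],[0,0,0],[0,0,0],[0,0,0]],"fingers":[-1,-1,-1,-1]}'
python3 st.py .024
```

```text
clock: 9.45
position: [0.4934, 0.0876, 0.0932]
ee_rot: [0.035, 0.981, -0.014, 0.19]
contact_force: [-0.6, -0.8, -3.3]
width: 0.0155
t 9.45 pos [0.4933864  0.08755793 0.0932031 ] F [-0.61 -0.78 -3.34] FB [-1.81 -0.58 -2.92] w 0.015450943813975397
turn/360 [-2.30045839e-04 -1.56153446e-04  6.02311686e-05]
TCP in board mm [[ 88.24791078 -29.32710555  14.23026208]]
slide to target [ 0.01494134 -0.00549483 -0.00601513]
clock: 9.85
position: [0.4938, 0.0875, 0.0924]
ee_rot: [0.035, 0.981, -0.014, 0.19]
contact_force: [0.2, -0.5, -2.5]
width: 0.0154
t 9.85 pos [0.49384456 0.0875072  0.09239012] F [ 0.2  -0.47 -2.5 ] FB [-0.74 -0.3  -2.42] w 0.015411055695098869
turn/360 [-2.34488056e-04 -1.21868318e-04  5.55538745e-05]
TCP in board mm [[ 88.36958409 -29.30644277  13.3038723 ]]
slide to target [ 0.01188693 -0.00515661 -0.00059523]
```

```bash
python3 -m creep '{"slide":[[0.001,0,-0.003],[0.002,-0.0005,-0.005],[0.002,-0.0005,-0.005],[0.002,-0.0005,-0.005]],"twist":[[0,0,0],[0,0,0],[0,0,0],[0,0,0]],"fingers":[-1,-1,-1,-1]}'
python3 st.py .024
python3 -m creep '{"slide":[[0.001,0,-0.003],[0.002,-0.0005,-0.005],[0.002,-0.0005,-0.005],[0.002,-0.0005,-0.005]],"twist":[[0,0,0],[0,0,0],[0,0,0],[0,0,0]],"fingers":[-1,-1,-1,-1]}'
python3 st.py .024
```

```text
clock: 10.25
position: [0.4941, 0.0875, 0.0918]
ee_rot: [0.035, 0.981, -0.014, 0.19]
contact_force: [-1.6, 0.6, 1.6]
width: 0.0153
t 10.25 pos [0.49412689 0.0874867  0.09184645] F [-1.57  0.61  1.56] FB [-0.88  0.44  2.07] w 0.015317240154463408
turn/360 [-2.50160472e-04 -7.32508946e-05  5.58576426e-05]
TCP in board mm [[ 88.42846824 -29.28020475  12.69432264]]
slide to target [ 0.01000471 -0.00501996  0.00302922]
clock: 10.65
position: [0.4944, 0.0874, 0.0913]
ee_rot: [0.035, 0.981, -0.014, 0.19]
contact_force: [-5.3, 1.0, 6.2]
width: 0.0156
t 10.65 pos [0.49437651 0.08742387 0.09129987] F [-5.27  0.97  6.19] FB [-2.58  0.36  7.76] w 0.015596815995951594
turn/360 [-2.46718982e-04 -5.06240912e-05  5.56843594e-05]
TCP in board mm [[ 88.45648288 -29.29730542  12.09105974]]
slide to target [ 0.00834057 -0.0046011   0.00667306]
```

Contact is firm, about 10 N on the board, under the 20 N limit. I ease back a little, then let go.

```bash
python3 -m creep '{"slide":[[-0.001,0,0.0025],[-0.001,0,0.0025],[-0.001,0,0.0025]],"twist":[[0,0,0],[0,0,0],[0,0,0]],"fingers":[-1,-1,-1]}'
python3 st.py .024
```

```text
clock: 10.95
position: [0.4943, 0.0874, 0.0914]
ee_rot: [0.035, 0.981, -0.014, 0.19]
contact_force: [-4.0, 2.0, 4.1]
width: 0.0155
t 10.95 pos [0.49429706 0.08742795 0.09143581] F [-4.01  2.    4.13] FB [-2.2   1.57  5.46] w 0.015480084471046844
turn/360 [-2.56892671e-04 -7.42252568e-05  5.81498384e-05]
TCP in board mm [[ 88.43355511 -29.30526025  12.24668171]]
slide to target [ 0.00887026 -0.00462833  0.00576684]
```

```bash
python3 -m creep '{"slide":[[0,0,0],[0,0,0],[0,0,0],[0,0,0],[0,0,0],[0,0,0],[0,0,0],[0,0,0]],"twist":[[0,0,0],[0,0,0],[0,0,0],[0,0,0],[0,0,0],[0,0,0],[0,0,0],[0,0,0]],"fingers":[1,1,1,1,1,1,1,1]}'
python3 st.py .024
python3 - <<'E'
from frame import *
for k in ("wrist","scene"): grab(k,k+"7")
cv2.imwrite("pics/v7.png",cv2.resize(load("scene7")["img"][110:270,250:450],None,fx=3,fy=3,interpolation=cv2.INTER_CUBIC))
E
```

```text
clock: 11.75
position: [0.4943, 0.0874, 0.0913]
ee_rot: [0.035, 0.981, -0.014, 0.19]
contact_force: [0.1, -0.1, 0.2]
width: 0.0855
t 11.75 pos [0.49430342 0.08735606 0.09130375] F [ 0.05 -0.09  0.22] FB [ 0.13 -0.11  0.18] w 0.08553616186547444
turn/360 [-2.40741666e-04 -1.05558800e-04  6.19325569e-05]
TCP in board mm [[ 88.39103899 -29.3681176   12.11672517]]
slide to target [ 0.00882785 -0.00414902  0.00664719]
```

View pics/wrist7.png

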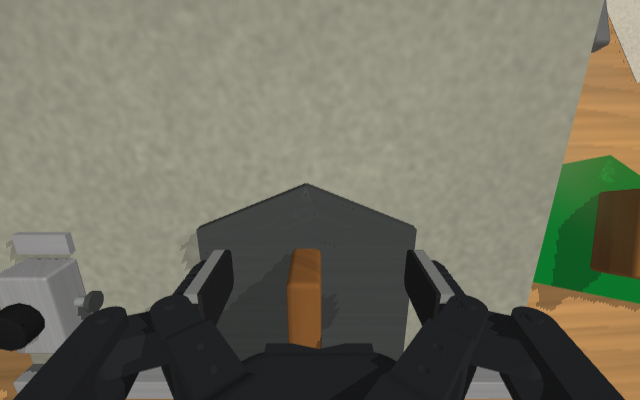

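View pics/v7.png

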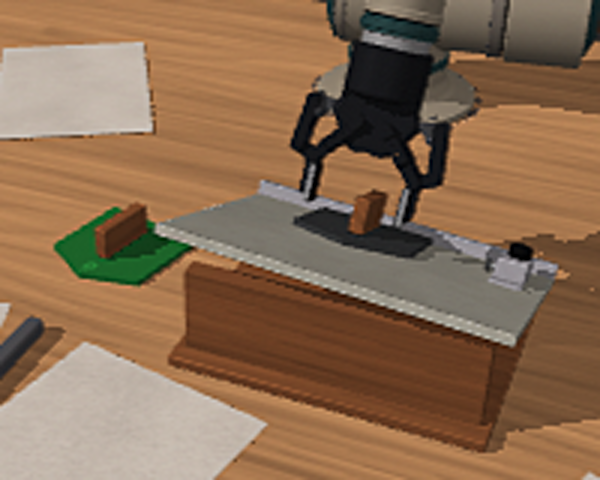

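It was released and slid down the board by itself; the wrist view shows the tip at (307,184), now square near the ledge. I back off along the board normal and down-slope to measure it.

```bash
python3 -m creep '{"slide":[[-0.05,0.01,0.12],[-0.15,0.03,0.37],[-0.3,0.03,0.4],[-0.5,0.03,0.4],[-0.72,0.03,0.4],[-0.72,0.03,0.4],[-0.72,0.03,0.4]],"twist":[[0,0,0],[0,0,0],[0,0,0],[0,0,0],[0,0,0],[0,0,0],[0,0,0]],"fingers":[1,1,1,1,1,1,1]}'
python3 - <<'E'
from frame import *
for k in ("wrist","scene","top"): grab(k,k+"8")
E
python3 st.py 0.024 .055 -.02
```

```text
clock: 12.55
position: [0.3863, 0.0921, 0.1518]
ee_rot: [0.035, 0.981, -0.014, 0.191]
contact_force: [0.6, -0.0, 0.7]
width: 0.0857
t 12.7 pos [0.38777897 0.09200864 0.15180118] F [ 0.08 -0.39 -0.04] FB [ 0.07 -0.38 -0.09] w 0.08535613602714513
turn/360 [-2.79405398e-04  1.22810080e-04  7.02304645e-05]
TCP in board mm [[ 12.15187244 -32.95065474 108.05315447]]
slide to target [ 0.5052817   0.03437537 -0.48821823]
```

View pics/wrist8.png

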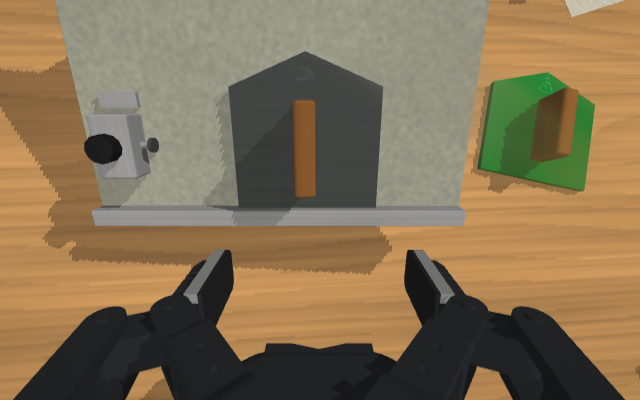

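The wrist view shows the template seated on the ledge: tip (306,52), shoulders (229,88) and (382,87), hem along row 207 on the ledge, bar from (304,100) to (305,197), foot end at (159,145).

```bash
cat > meas.py <<'E'
from frame import *
import sys
d=load(sys.argv[1]); im=d["img"]; g=cv2.cvtColor(im,cv2.COLOR_BGR2HSV)
m=(g[...,2]<90).astype(np.uint8)
s=g[...,1]
ro=[int(v) for v in sys.argv[2:6]]
b=((g[...,1]>130)&(g[...,0]<20)).astype(np.uint8); z=np.zeros_like(b); z[ro[1]:ro[3],ro[0]:ro[2]]=1; b&=z
cs,_=cv2.findContours(b,cv2.RETR_EXTERNAL,cv2.CHAIN_APPROX_NONE); k=max(cs,key=cv2.contourArea)
P=toB(onplane(d,k[:,0,:],O+.042*n,n))*1000
r=cv2.minAreaRect(P[:,:2].astype(np.float32)); print("bar board mm",r, "bbox",P.min(0),P.max(0))
E
python3 meas.py wrist8 270 90 340 202
python3 - <<'E'
from frame import *
d=load("wrist8")
P=toB(onplane(d,[[229,88],[382,87],[377,207],[239,207],[306,52]],O+.006*n,n))*1000; print(np.round(P,1))
print("foot",toB(onplane(d,[[159,145]],O+.0075*n,n))*1000)
print("ledge ends z14 x-14, x0", toB(onplane(d,[[94,225],[464,224],[93,211],[465,209]],O+.014*n,n))*1000)
E
```

```text
bar board mm ((55.617008209228516, -23.812347412109375), (15.339359283447266, 68.24860382080078), 89.77338409423828) bbox [ 21.51229853 -31.60684931  42.        ] [ 89.72248553 -16.16720235  42.        ]
[[ 98.7  35.5   6. ]
 [ 99.3 -83.    6. ]
 [  0.6 -85.    6. ]
 [  0.6  35.7   6. ]
 [124.  -24.5   6. ]]
foot [[54.86445815 96.21262025  7.5       ]]
ledge ends z14 x-14, x0 [[ -13.09029176  160.2339143    14.        ]
 [ -12.02256144 -159.22146496   14.        ]
 [  -0.16731854  158.11429718   14.        ]
 [   1.74368976 -158.02948442   14.        ]]
```

The template measures (55.6, −24) mm in the board frame, square and on the ledge; the foot end is near y ≈ 96.5, so it has to travel about 60 mm. I will straddle the bar with the jaws about 30 mm open and push with the −y pad.

```bash
python3 - <<'E'
from frame import *
p=telemetry.get_state()["position"]
for b in ([.055,-.024,.065],[.055,-.024,.014]): print((toW(b)-p)/.15)
E
```

```text
[ 0.37405624  0.03413287 -0.16265574]
[ 0.50048816  0.00853942 -0.47723474]
```

```bash
python3 -m creep '{"slide":[[0.2,0.02,0],[0.37,0.034,-0.1],[0.374,0.034,-0.163],[0.374,0.034,-0.163],[0.374,0.034,-0.163],[0.374,0.034,-0.163]],"twist":[[0,0,0],[0,0,0],[0,0,0],[0,0,0],[0,0,0],[0,0,0]],"fingers":[-0.25,-0.25,-0.25,-0.25,-0.25,-0.25]}' 20
python3 st.py 0.0255 .055 -.024
python3 - <<'E'
from frame import *
grab("wrist","wrist9")
E
```

```text
clock: 13.3
position: [0.4419, 0.0969, 0.127]
ee_rot: [0.035, 0.981, -0.014, 0.19]
contact_force: [0.5, -0.4, 0.7]
width: 0.032
t 13.3 pos [0.44191266 0.09685246 0.12695615] F [ 0.49 -0.45  0.7 ] FB [ 0.73 -0.47  0.43] w 0.03197948683939732
turn/360 [-2.22914741e-04 -1.44227939e-04  6.29126417e-05]
TCP in board mm [[ 53.00525525 -24.32590752  65.30026687]]
slide to target [ 0.13959691 -0.02375273 -0.31160118]
```

View pics/wrist9.png

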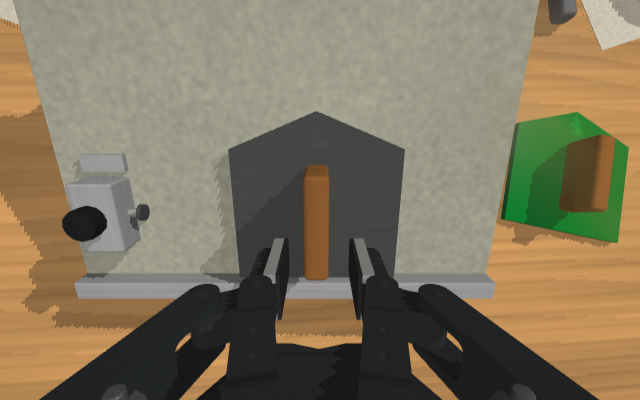

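The view shows the jaws 32 mm open, pads at columns 288 and 350, with the bar at 304–328 between them. I descend.

```bash
python3 -m creep '{"slide":[[0.05,-0.008,-0.11],[0.1,-0.016,-0.22],[0.13,-0.022,-0.29],[0.139,-0.023,-0.311],[0.139,-0.023,-0.311],[0.139,-0.023,-0.311]],"twist":[[0,0,0],[0,0,0],[0,0,0],[0,0,0],[0,0,0],[0,0,0]],"fingers":[-0.25,-0.25,-0.25,-0.25,-0.25,-0.25]}'
python3 st.py 0.0255 .055 -.017
python3 - <<'E'
from frame import *
print("Y/150 per mm",Y/150)
E
```

```text
clock: 13.95
position: [0.4634, 0.0936, 0.0809]
ee_rot: [0.035, 0.981, -0.014, 0.19]
contact_force: [0.4, 0.6, 0.1]
width: 0.032
t 13.95 pos [0.46337368 0.09361163 0.08089379] F [0.44 0.56 0.06] FB [ 0.42  0.57 -0.07] w 0.03198039220426737
turn/360 [-2.63537218e-04  6.80906472e-05  3.75945261e-05]
TCP in board mm [[ 55.73277148 -23.70184562  14.45746383]]
slide to target [-0.00159541  0.04438303 -0.00754832]
Y/150 per mm [ 0.00026874  0.00664717 -0.00043279]
```

```bash
python3 -m creep '{"slide":[[0.001,0.025,-0.0016],[0.002,0.05,-0.003],[0.003,0.075,-0.005],[0.004,0.1,-0.0065],[0.005,0.125,-0.008],[0.006,0.15,-0.01],[0.007,0.175,-0.0115],[0.008,0.2,-0.013],[0.009,0.225,-0.0147],[0.01,0.25,-0.0163],[0.011,0.275,-0.018],[0.012,0.3,-0.0195],[0.013,0.32,-0.0208],[0.0135,0.34,-0.022],[0.0145,0.357,-0.0232],[0.0145,0.357,-0.0232],[0.0145,0.357,-0.0232]],"twist":[[0,0,0],[0,0,0],[0,0,0],[0,0,0],[0,0,0],[0,0,0],[0,0,0],[0,0,0],[0,0,0],[0,0,0],[0,0,0],[0,0,0],[0,0,0],[0,0,0],[0,0,0],[0,0,0],[0,0,0]],"fingers":[-0.25,-0.25,-0.25,-0.25,-0.25,-0.25,-0.25,-0.25,-0.25,-0.25,-0.25,-0.25,-0.25,-0.25,-0.25,-0.25,-0.25]}'
python3 st.py 0.0255 .055 .044
python3 - <<'E'
from frame import *
grab("wrist","wrist10")
E
```

```text
clock: 15.65
position: [0.4653, 0.1471, 0.0766]
ee_rot: [0.035, 0.981, -0.014, 0.19]
contact_force: [-0.2, 0.4, -0.6]
width: 0.0319
t 15.65 pos [0.4652673  0.14714415 0.07659112] F [-0.18  0.42 -0.56] FB [-0.38  0.45 -0.42] w 0.03194418342317198
turn/360 [-2.49160628e-04 -1.61951373e-04  5.00392202e-05]
TCP in board mm [[55.17627702 30.0298068  13.80199086]]
slide to target [ 0.0021736   0.09297713 -0.00526409]
```

View pics/wrist10.png

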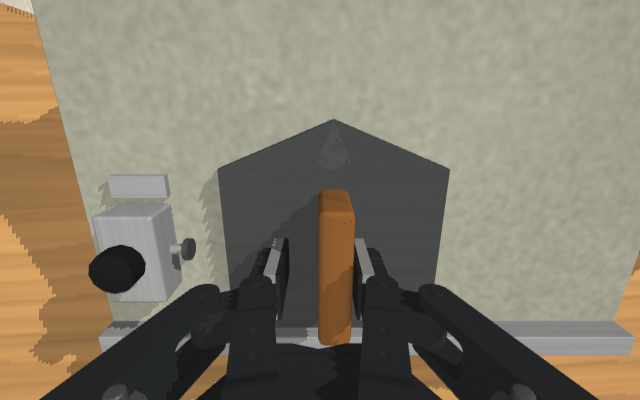

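The pad is against the bar's −y side (columns 353/355). The foot end is at (196,249) and the plate's left edge at about (225,250).

```bash
python3 - <<'E'
from frame import *
d=load("wrist10")
print(toB(onplane(d,[[218,170],[450,169],[225,250]],O+.006*n,n))*1000, toB(onplane(d,[[334,120]],O+.006*n,n))*1000)
print(toB(onplane(d,[[196,249]],O+.0075*n,n))*1000)
E
```

```text
[[ 99.66241113  80.72935015   6.        ]
 [100.13114325 -38.71672572   6.        ]
 [ 53.63145955  81.58333529   6.        ]] [[124.65556532  21.31984133   6.        ]]
[[55.05971581 97.14168652  7.5       ]]
```

The gap to the foot is about 15.5 mm. I push 11 mm more, slowly, then feel for contact in small steps.

```bash
python3 -m creep '{"slide":[[0.0005,0.013,-0.0008],[0.001,0.026,-0.0017],[0.0015,0.039,-0.0025],[0.002,0.052,-0.0034],[0.0026,0.063,-0.0042],[0.003,0.073,-0.0047],[0.003,0.073,-0.0047]],"twist":[[0,0,0],[0,0,0],[0,0,0],[0,0,0],[0,0,0],[0,0,0],[0,0,0]],"fingers":[-0.25,-0.25,-0.25,-0.25,-0.25,-0.25,-0.25]}'
python3 st.py 0.0255 .055 .0455
python3 -m creep '{"slide":[[0.0001,0.0035,-0.0002],[0.0003,0.007,-0.0004],[0.0003,0.007,-0.0004]],"twist":[[0,0,0],[0,0,0],[0,0,0]],"fingers":[-0.25,-0.25,-0.25]}'
python3 st.py 0.0255 .055 .0455
```

```text
clock: 16.4
position: [0.4661, 0.1584, 0.076]
ee_rot: [0.035, 0.981, -0.014, 0.19]
contact_force: [-0.4, -0.0, -0.3]
width: 0.032
t 16.4 pos [0.46606389 0.15836538 0.07603751] F [-0.44 -0.   -0.28] FB [-0.51 -0.   -0.1 ] w 0.03198018875111071
turn/360 [-2.76451054e-04 -5.88829802e-05 -2.39643711e-05]
TCP in board mm [[55.56046585 41.28627752 13.83823366]]
slide to target [-0.00273385  0.02813969 -0.00222255]
clock: 16.7
position: [0.4661, 0.1591, 0.076]
ee_rot: [0.035, 0.981, -0.014, 0.19]
contact_force: [-0.5, 0.6, 0.3]
width: 0.0322
t 16.7 pos [0.46611049 0.15912345 0.07603439] F [-0.52  0.62  0.28] FB [-0.39  0.58  0.5 ] w 0.03223109311048921
turn/360 [-2.66675516e-04 -6.00035731e-05  6.09563304e-05]
TCP in board mm [[55.59254596 42.04420739 13.87508034]]
slide to target [-0.00304454  0.02308592 -0.00220175]
```

```bash
python3 -m creep '{"slide":[[0.0001,0.0035,-0.0002],[0.0003,0.007,-0.0004],[0.0003,0.007,-0.0004]],"twist":[[0,0,0],[0,0,0],[0,0,0]],"fingers":[-0.25,-0.25,-0.25]}'
python3 st.py 0.0255 .055 .0455
```

```text
clock: 17.0
position: [0.4661, 0.1602, 0.0759]
ee_rot: [0.035, 0.981, -0.014, 0.19]
contact_force: [0.0, -0.5, 0.4]
width: 0.0322
t 17.0 pos [0.46607173 0.1601626  0.07594862] F [ 0.04 -0.48  0.44] FB [ 0.21 -0.5   0.36] w 0.032181878429558046
turn/360 [-2.44140409e-04 -8.07161808e-05  4.14479987e-05]
TCP in board mm [[55.51086699 43.08432649 13.88835665]]
slide to target [-0.00278614  0.01615824 -0.00162994]
```

```bash
python3 -m creep '{"slide":[[0.0001,0.0035,-0.0002],[0.0003,0.007,-0.0004],[0.0003,0.007,-0.0004]],"twist":[[0,0,0],[0,0,0],[0,0,0]],"fingers":[-0.25,-0.25,-0.25]}'
python3 st.py 0.0255 .055 .0455
python3 -m creep '{"slide":[[0.0001,0.0025,-0.0001],[0.0002,0.005,-0.0003],[0.0002,0.005,-0.0003]],"twist":[[0,0,0],[0,0,0],[0,0,0]],"fingers":[-0.25,-0.25,-0.25]}'
python3 st.py 0.0255 .055 .0455
```

```text
clock: 17.3
position: [0.4661, 0.1612, 0.0759]
ee_rot: [0.035, 0.981, -0.014, 0.19]
contact_force: [0.7, -1.0, 0.8]
width: 0.032
t 17.3 pos [0.4660647  0.16123655 0.07587355] F [ 0.66 -1.    0.8 ] FB [ 0.92 -1.03  0.42] w 0.03197144539555626
turn/360 [-2.45836844e-04 -9.21672820e-05  3.93250030e-05]
TCP in board mm [[55.46215732 44.15972989 13.90236035]]
slide to target [-0.00273927  0.00899855 -0.00112951]
clock: 17.6
position: [0.466, 0.162, 0.0758]
ee_rot: [0.035, 0.981, -0.014, 0.19]
contact_force: [-0.0, -0.9, 0.6]
width: 0.0321
t 17.6 pos [0.46604883 0.16195777 0.0757909 ] F [-0.01 -0.93  0.63] FB [ 0.24 -0.97  0.52] w 0.032076280950646234
turn/360 [-2.41879345e-04 -1.07590940e-04  4.55043579e-05]
TCP in board mm [[55.40705293 44.88356363 13.88607219]]
slide to target [-0.00263348  0.00419044 -0.00057845]
```

```bash
python3 -m creep '{"slide":[[0.0001,0.0025,-0.0001],[0.0001,0.0035,-0.0002],[0.0001,0.0035,-0.0002]],"twist":[[0,0,0],[0,0,0],[0,0,0]],"fingers":[-0.25,-0.25,-0.25]}'
python3 st.py 0.0255 .055 .0455
```

```text
clock: 17.9
position: [0.4661, 0.1625, 0.0758]
ee_rot: [0.035, 0.981, -0.014, 0.19]
contact_force: [0.2, -1.2, 0.0]
width: 0.032
t 17.9 pos [0.46606621 0.16246124 0.07575268] F [ 0.17 -1.24  0.03] FB [ 0.19 -1.23 -0.13] w 0.03201620097898358
turn/360 [-2.42017344e-04 -1.10428275e-04  5.63603758e-05]
TCP in board mm [[55.40226479 45.38874359 13.8821528 ]]
slide to target [-0.00274935  0.00083397 -0.0003237 ]
```

```bash
python3 -m creep '{"slide":[[0.0001,0.0025,-0.0001],[0.0001,0.0035,-0.0002],[0.0001,0.0035,-0.0002]],"twist":[[0,0,0],[0,0,0],[0,0,0]],"fingers":[-0.25,-0.25,-0.25]}'
python3 st.py 0.0255 .055 .0455
python3 - <<'E'
from frame import *
grab("wrist","wrist11"); d=load("wrist11")
cv2.imwrite("pics/v11.png",cv2.resize(d["img"][130:330,80:340],None,fx=3,fy=3,interpolation=cv2.INTER_CUBIC))
E
```

```text
clock: 18.2
position: [0.466, 0.163, 0.0757]
ee_rot: [0.035, 0.981, -0.014, 0.19]
contact_force: [-0.3, -0.1, 0.9]
width: 0.032
t 18.2 pos [0.46604492 0.16296739 0.07568711] F [-0.29 -0.12  0.88] FB [ 0.06 -0.19  0.91] w 0.03202784059964013
turn/360 [-2.36168437e-04 -1.25042337e-04  5.66492856e-05]
TCP in board mm [[55.35134905 45.89681636 13.86749897]]
slide to target [-0.00260742 -0.00254039  0.00011346]
```

View pics/v11.png

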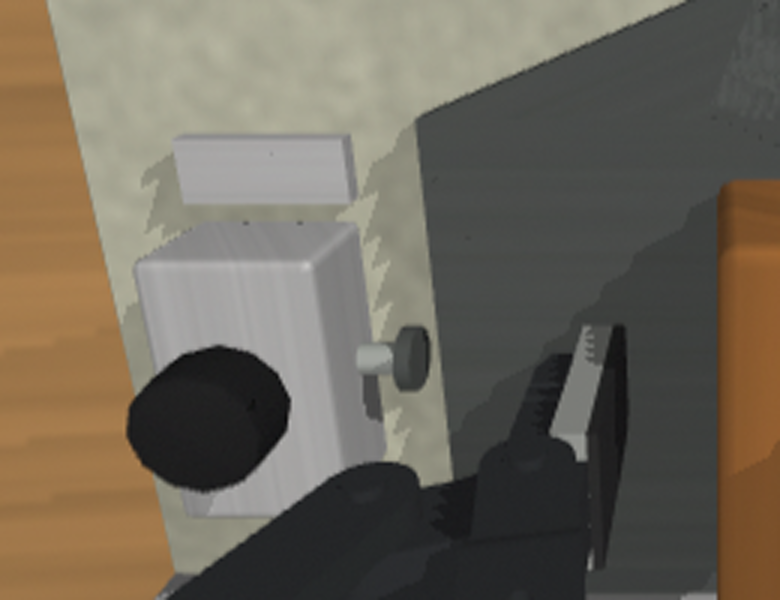

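The crop shows a gap of about 1–2 mm still left between the foot end (col 430) and the plate edge (col 440). I continue in 0.5 mm steps.

```bash
python3 -m creep '{"slide":[[0.0001,0.0025,-0.0001],[0.0001,0.0035,-0.0002],[0.0001,0.0035,-0.0002]],"twist":[[0,0,0],[0,0,0],[0,0,0]],"fingers":[-0.25,-0.25,-0.25]}'
python3 st.py 0.0255 .055 .0455
python3 -m creep '{"slide":[[0.0001,0.0025,-0.0001],[0.0001,0.0035,-0.0002],[0.0001,0.0035,-0.0002]],"twist":[[0,0,0],[0,0,0],[0,0,0]],"fingers":[-0.25,-0.25,-0.25]}'
python3 st.py 0.0255 .055 .0455
```

```text
clock: 18.55
position: [0.4661, 0.1635, 0.0757]
ee_rot: [0.035, 0.981, -0.014, 0.19]
contact_force: [-0.0, -0.7, 0.0]
width: 0.0319
t 18.55 pos [0.46609976 0.16352506 0.07569141] F [-0.03 -0.73  0.04] FB [-0.01 -0.73 -0.01] w 0.03192591042220912
turn/360 [-2.41116188e-04 -1.10595131e-04  4.55347397e-05]
TCP in board mm [[55.39647605 46.45478915 13.89306269]]
slide to target [-2.97300313e-03 -6.25820506e-03  8.48038812e-05]
clock: 18.85
position: [0.4661, 0.164, 0.0756]
ee_rot: [0.035, 0.981, -0.014, 0.19]
contact_force: [0.4, -0.5, -0.4]
width: 0.032
t 18.85 pos [0.46607061 0.16402541 0.0756338 ] F [ 0.36 -0.53 -0.37] FB [ 0.2  -0.49 -0.52] w 0.03195607180010255
turn/360 [-2.41019014e-04 -1.23771904e-04  5.83487586e-05]
TCP in board mm [[55.34132929 46.95623805 13.88826285]]
slide to target [-0.0027787  -0.00959385  0.00046886]
```

```bash
python3 -m creep '{"slide":[[0.0001,0.0025,-0.0001],[0.0001,0.0035,-0.0002],[0.0001,0.0035,-0.0002]],"twist":[[0,0,0],[0,0,0],[0,0,0]],"fingers":[-0.25,-0.25,-0.25]}'
python3 st.py 0.0255 .055 .0455
```

```text
clock: 19.15
position: [0.4661, 0.1646, 0.0756]
ee_rot: [0.035, 0.981, -0.014, 0.19]
contact_force: [0.8, -0.3, 1.1]
width: 0.0318
t 19.15 pos [0.46610557 0.16455752 0.07560214] F [ 0.83 -0.27  1.14] FB [ 1.2  -0.31  0.72] w 0.03182691964325102
turn/360 [-2.40720915e-04 -1.21129899e-04  5.54195416e-05]
TCP in board mm [[55.35491374 47.49025961 13.88602819]]
slide to target [-0.00301174 -0.01314127  0.00067991]
```

```bash
python3 -m creep '{"slide":[[0.0001,0.0025,-0.0001],[0.0001,0.0035,-0.0002],[0.0001,0.0035,-0.0002]],"twist":[[0,0,0],[0,0,0],[0,0,0]],"fingers":[-0.25,-0.25,-0.25]}'
python3 st.py 0.0255 .055 .0455
python3 - <<'E'
from frame import *
grab("wrist","wrist12"); d=load("wrist12")
cv2.imwrite("pics/v12.png",cv2.resize(d["img"][130:330,80:340],None,fx=3,fy=3,interpolation=cv2.INTER_CUBIC))
E
```

```text
clock: 19.45
position: [0.4661, 0.1651, 0.0756]
ee_rot: [0.035, 0.981, -0.014, 0.19]
contact_force: [0.8, -0.3, -0.2]
width: 0.0321
t 19.45 pos [0.46609539 0.16508509 0.07556431] F [ 0.81 -0.33 -0.21] FB [ 0.68 -0.28 -0.52] w 0.03211505502121732
turn/360 [-2.38046355e-04 -1.28141021e-04  5.41338928e-05]
TCP in board mm [[55.3243859  48.01832645 13.89452549]]
slide to target [-0.00294385 -0.01665837  0.00093212]
```

View pics/v12.png

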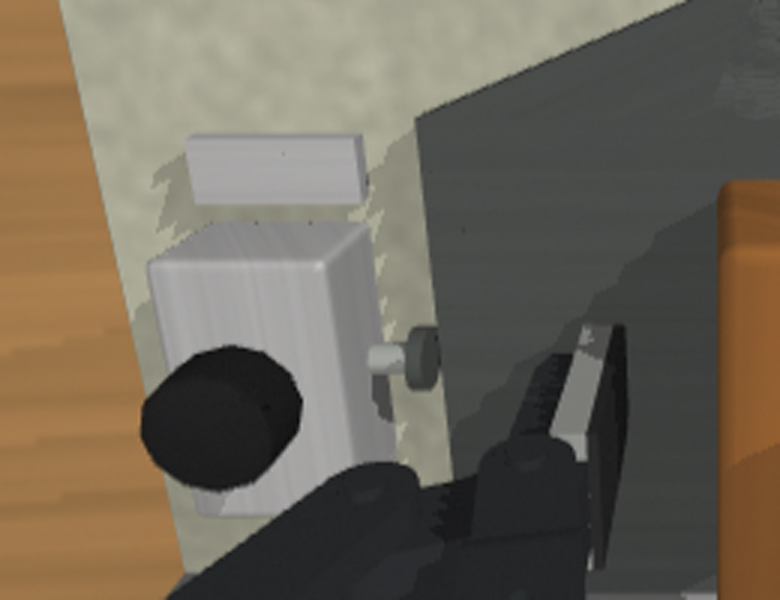

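The foot end now visually touches the plate edge (col 439 against 441). I continue in 0.3 mm steps.

```bash
python3 -m creep '{"slide":[[0.0001,0.001,-0.0001],[0.0001,0.002,-0.0001],[0.0001,0.002,-0.0001]],"twist":[[0,0,0],[0,0,0],[0,0,0]],"fingers":[-0.25,-0.25,-0.25]}'
python3 -m creep '{"slide":[[0.0001,0.001,-0.0001],[0.0001,0.002,-0.0001],[0.0001,0.002,-0.0001]],"twist":[[0,0,0],[0,0,0],[0,0,0]],"fingers":[-0.25,-0.25,-0.25]}'
python3 st.py 0.0255 .055 .0455
```

```text
clock: 19.8
position: [0.4661, 0.1653, 0.0756]
ee_rot: [0.035, 0.981, -0.014, 0.19]
contact_force: [0.2, 0.0, 0.3]
width: 0.0326
clock: 20.1
position: [0.4661, 0.1656, 0.0755]
ee_rot: [0.035, 0.981, -0.014, 0.19]
contact_force: [-0.3, -0.2, -0.2]
width: 0.0315
t 20.1 pos [0.46610091 0.16563469 0.07553104] F [-0.29 -0.24 -0.17] FB [-0.33 -0.24 -0.07] w 0.03154589618456609
turn/360 [-2.32063998e-04 -1.36085385e-04  6.60231692e-05]
TCP in board mm [[55.30984241 48.56870577 13.90306269]]
slide to target [-0.00298067 -0.02032239  0.0011539 ]
```

```bash
python3 -m creep '{"slide":[[0.0001,0.001,-0.0001],[0.0001,0.002,-0.0001],[0.0001,0.002,-0.0001]],"twist":[[0,0,0],[0,0,0],[0,0,0]],"fingers":[-0.25,-0.25,-0.25]}'
python3 st.py 0.0255 .055 .0455
```

```text
clock: 20.4
position: [0.4661, 0.166, 0.0755]
ee_rot: [0.035, 0.981, -0.014, 0.19]
contact_force: [0.0, 0.2, -0.0]
width: 0.032
t 20.4 pos [0.46612661 0.1659676  0.0755249 ] F [ 0.03  0.16 -0.02] FB [ 0.02  0.16 -0.02] w 0.03204819138541313
turn/360 [-2.38030858e-04 -1.25723910e-04  5.23354550e-05]
TCP in board mm [[55.32699838 48.90207408 13.91288287]]
slide to target [-0.00315199 -0.02254177  0.00119485]
```

```bash
python3 -m creep '{"slide":[[0.0001,0.001,-0.0001],[0.0001,0.003,-0.0002],[0.0001,0.003,-0.0002]],"twist":[[0,0,0],[0,0,0],[0,0,0]],"fingers":[-0.25,-0.25,-0.25]}'
python3 st.py 0.0255 .055 .0455|head -1
```

```text
clock: 20.7
position: [0.4661, 0.1663, 0.0755]
ee_rot: [0.035, 0.981, -0.014, 0.19]
contact_force: [0.6, -0.8, 0.7]
width: 0.0318
t 20.7 pos [0.46614203 0.16628243 0.0754752 ] F [ 0.62 -0.81  0.67] FB [ 0.83 -0.83  0.33] w 0.03181476286961882
```

```bash
python3 -m creep '{"slide":[[0.0001,0.001,-0.0001],[0.0001,0.003,-0.0002],[0.0001,0.003,-0.0002]],"twist":[[0,0,0],[0,0,0],[0,0,0]],"fingers":[-0.25,-0.25,-0.25]}'
python3 st.py 0.0255 .055 .0455|head -1
python3 - <<'E'
from frame import *
grab("wrist","wrist13"); d=load("wrist13")
cv2.imwrite("pics/v13.png",cv2.resize(d["img"][110:350,110:380],None,fx=2.5,fy=2.5,interpolation=cv2.INTER_CUBIC))
print(telemetry.get_state()["contact_force"])
E
```

```text
clock: 21.0
position: [0.4661, 0.1666, 0.0755]
ee_rot: [0.035, 0.981, -0.014, 0.189]
contact_force: [0.3, -3.4, 1.0]
width: 0.032
t 21.0 pos [0.46611372 0.16656357 0.07545177] F [ 0.26 -3.42  1.05] FB [ 0.68 -3.47  0.61] w 0.032044672034299934
[ 0.56080664 -3.29461706  0.40147966]
```

View pics/v13.png

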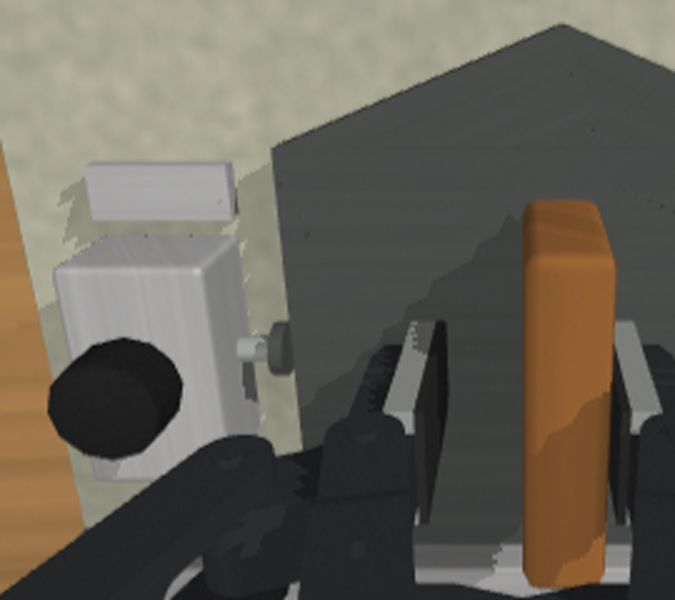

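Contact is felt and confirmed twice (−3.4 N along the ledge against a sliding friction of about 1 N, so roughly 2.5 N on the stop). I ease the pad back slowly until it is clear of the bar.

```bash
python3 -m creep '{"slide":[[0,-0.0007,0],[0,-0.0014,0.0001],[0,-0.002,0.0001],[-0.0001,-0.003,0.0002],[-0.0002,-0.005,0.0003],[-0.0005,-0.012,0.0008],[-0.001,-0.025,0.0016],[-0.0015,-0.038,0.0025],[-0.0019,-0.047,0.003],[-0.0019,-0.047,0.003]],"twist":[[0,0,0],[0,0,0],[0,0,0],[0,0,0],[0,0,0],[0,0,0],[0,0,0],[0,0,0],[0,0,0],[0,0,0]],"fingers":[-0.25,-0.25,-0.25,-0.25,-0.25,-0.25,-0.25,-0.25,-0.25,-0.25]}'
python3 st.py 0.0255 .055 .0455
python3 - <<'E'
from frame import *
grab("wrist","wrist14"); d=load("wrist14")
cv2.imwrite("pics/v14.png",cv2.resize(d["img"][110:350,110:380],None,fx=2.5,fy=2.5,interpolation=cv2.INTER_CUBIC))
E
```

```text
clock: 22.05
position: [0.4659, 0.1596, 0.076]
ee_rot: [0.035, 0.981, -0.014, 0.19]
contact_force: [0.9, 0.3, -0.2]
width: 0.0318
t 22.05 pos [0.465896   0.15961594 0.0759604 ] F [ 0.87  0.35 -0.24] FB [ 0.71  0.4  -0.52] w 0.031750220695133745
turn/360 [-0.00025124 -0.0001108   0.00010999]
TCP in board mm [[55.35948811 42.53141366 13.92345092]]
slide to target [-0.00161461  0.01980266 -0.00170846]
```

View pics/v14.png

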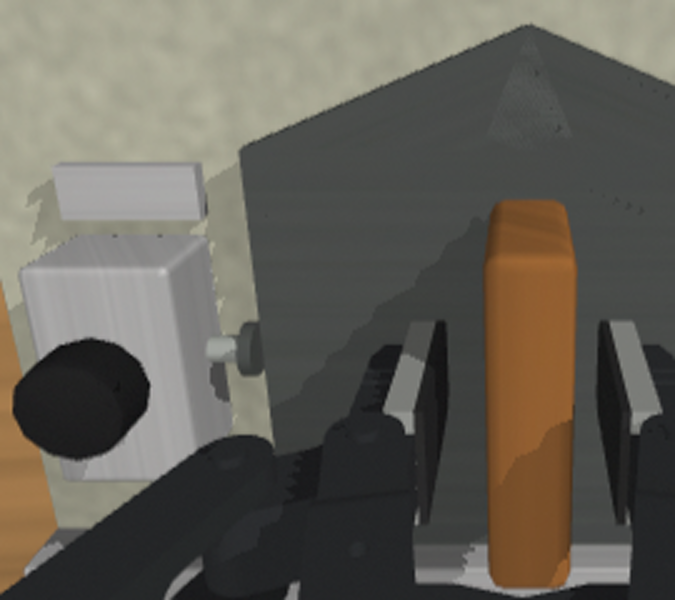

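The bar is free of both pads (gaps on both sides) and the foot still touches the plate edge at (262,345). I lift away and check from farther off.

```bash
python3 -m creep '{"slide":[[-0.03,0.006,0.075],[-0.09,0.018,0.22],[-0.15,0.03,0.37],[-0.25,0.03,0.4],[-0.4,0.03,0.4],[-0.5,0.03,0.4],[-0.5,0.03,0.4],[-0.5,0.03,0.4],[-0.5,0.03,0.4]],"twist":[[0,0,0],[0,0,0],[0,0,0],[0,0,0],[0,0,0],[0,0,0],[0,0,0],[0,0,0],[0,0,0]],"fingers":[-0.25,-0.25,-0.25,-0.25,-0.25,-0.25,-0.25,-0.25,-0.25]}'
python3 - <<'E'
from frame import *
for k in ("wrist","scene","top"): grab(k,k+"15")
a=cv2.resize(load("top15")["img"][150:290,190:350],None,fx=2.5,fy=2.5); b=cv2.resize(load("scene15")["img"][130:270,270:430],None,fx=2.5,fy=2.5,interpolation=cv2.INTER_CUBIC)
cv2.imwrite("pics/v15.png",np.hstack([a,b]))
E
```

```text
clock: 23.0
position: [0.3918, 0.1646, 0.136]
ee_rot: [0.035, 0.981, -0.014, 0.19]
contact_force: [-0.4, 1.2, 1.1]
width: 0.0322
```

View pics/wrist15.png

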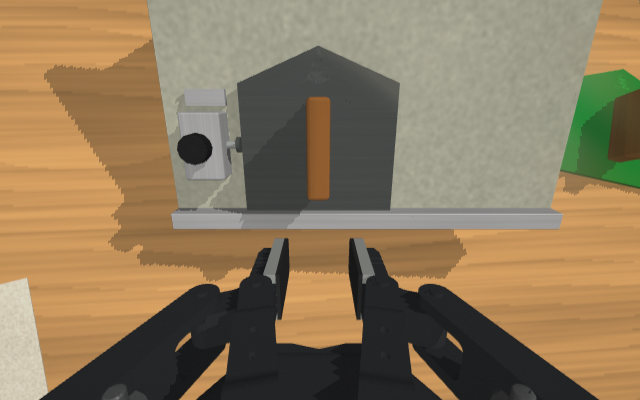

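View pics/v15.png

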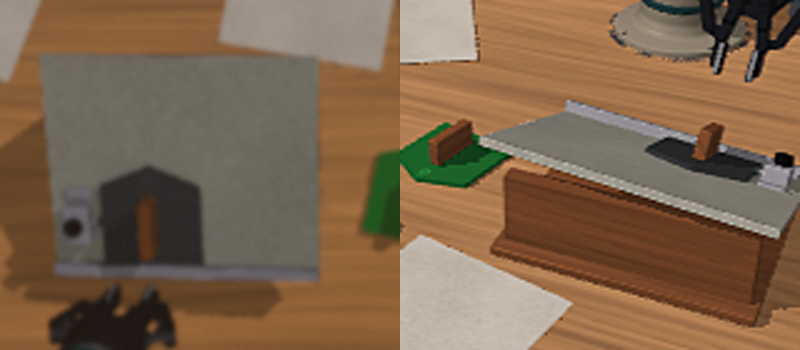

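The template sits in the corner: hem along the ledge at row 209, foot end against its edge at (242,145). Last measurement follows, including whether the bystanders have moved.

```bash
python3 meas.py wrist15 285 90 350 205
python3 - <<'E'
from frame import *
d=load("wrist15")
print(np.round(toB(onplane(d,[[238,84],[399,83],[390,209],[246,209],[318,46]],O+.006*n,n))*1000,1))
print("foot",toB(onplane(d,[[242,145]],O+.0075*n,n))*1000)
cv2.imwrite("pics/v16.png",cv2.resize(d["img"][70:240,160:410],None,fx=3.2,fy=3.2,interpolation=cv2.INTER_CUBIC))
a,b=load("top0")["img"].astype(int),load("top15")["img"].astype(int)
for nm,(u,v,r) in dict(tape=(398,160,18),cup=(140,208,20),marker=(358,158,14)).items():
    print(nm,np.abs(a-b)[v-r:v+r,u-r:u+r].mean())
E
```

```text
bar board mm ((55.783851623535156, 39.989967346191406), (15.415959358215332, 67.82805633544922), 89.97891235351562) bbox [21.86911909 32.27083717 42.        ] [89.69968978 47.69204111 42.        ]
[[ 99.2  98.9   6. ]
 [ 99.8 -19.6   6. ]
 [  1.  -20.1   6. ]
 [  1.  100.4   6. ]
 [124.4  39.9   6. ]]
foot [[54.63030891 99.13042338  7.5       ]]
tape 2.3786008230452675
cup 1.849375
marker 2.0514455782312924
```

View pics/v16.png

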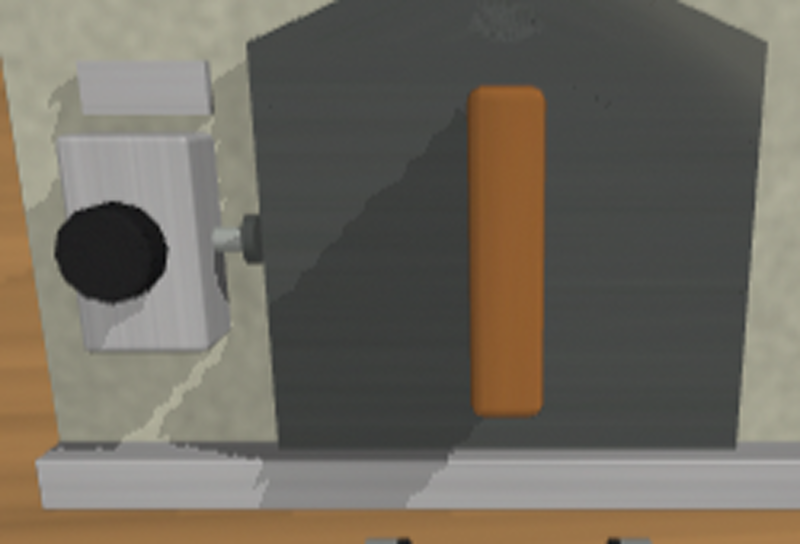

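```bash
python3 -c "
from rig import order,telemetry; s=telemetry.get_state(); print(s['clock'],s['contact_force']); print(order.sign_off())"
```

```text
23.15 [0.97121373 0.47389927 0.55522511]
the job is handed in; nothing more can be done
None
```

The template is seated in the corner against the ledge and the foot of the side stop, and I handed the job in at 23.2 s; no verdict was reported.

- **Picking and laying down:** I took the smaller dark template by its bar and laid it on the board at board x ≈ 88 mm and y ≈ −29 mm. The peak force on the board, estimated from the wrist reading, was about 10 N. I eased that to about 8 N before letting go, and it slid down to the ledge by itself.
- **Pushing to the stop:** I pushed the bar along the ledge with one pad, in steps of 0.3 to 0.5 mm near the stop. Contact showed as a 3.4 N push, about 2.5 N of it on the stop. Then I backed the pad off and lifted clear.
- **Last checks:** The bar's middle measured x = 55.8 mm, 0.02° from square, and lay flat on the board. The plate edge (y ≈ 100) and the foot end (y ≈ 99) showed no visible gap. The top view showed no change at the tape roll, cup or marker.
- **What disagreed or is uncertain:**
    - The camera first put the foot end at about 96.5–97 mm, but contact came about 3 mm later, with the foot at about 99–100 mm by the last measurement.
    - The force reading has noise of about 0.5–1 N.
    - The small force left on the stop after backing off could only be judged by eye.

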